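# Mount a ring-wax tube on the carving head and pin it with an R-clip

### The job

Roll the thumbwheel of the sloping carving head until the arbor's cross-hole faces squarely up, in line with the index line on the cover. Then slide the wax tube from the white tray onto the arbor, fully home against the shoulder, and secure it with the R-clip from the wooden bur block: push the clip's straight leg down through the cross-hole until its bent leg has snapped round the arbor, and let go. Do not knock about the other loose things on the bench or in the tray.

Things in the scene. Friction and masses are not known exactly. Their poses are not given: they have to be found in the camera images.
- carving_head: Fixed bench fixture: grey base 82 x 120 x 12 mm, grey housing with aluminium cover, 72 mm wide, 54 mm long along the slope, its front 6 mm behind the arbor's shoulder. Origin under the base; z up. The arbor points along (0, -0.866, 0.5) in this frame, rising 30 deg; square up from it is (0, 0.5, 0.866). The shoulder is 80 mm above the bench.
- arbor (a joint): Turn of the steel arbor with its thumbwheel, rad, right-handed about the arbor's outward direction. 0: cross-hole faces square up, in line with the index line. Starts between 0.45 and 1.05; range -1.5 to 1.5. A friction brake of 0.06 N m holds it. From its start it is rolled back by moving the top of the wheel towards the head's +x (away from the robot).
- arbor_shoulder (a point): Centre of the rubber-faced shoulder, 28 mm across, that the tube butts against, on the arbor's axis. z points outward along the arbor, x along the cross-hole (square up at joint 0); the axes turn with the arbor. The arbor is 15 mm thick; its nose tapers to 9 mm over the last 7 mm and ends 73 mm from the shoulder.
- cross_hole (a point): Centre of the cross-hole, on the arbor's axis 56 mm from the shoulder; axes as arbor_shoulder. The hole goes right through along x, is 5.5 mm wide and countersunk to 9.5 mm at both mouths.
- wheel_top (a point): Top of the thumbwheel's rim, square up from the arbor; axes as carving_head, does not turn. The black ribbed wheel, 60 mm across, 9.5 mm thick, turns about the arbor's axis 33 mm behind the shoulder and stands 8 mm out of a 50 x 12.5 mm slot in the cover, which is square to it. A fingertip pressed on the rim (5 to 15 N) and drawn across it turns wheel and arbor.
- wax_tube: Blue-green ring-wax tube, 50 mm long, 32 mm outside, bore 19.6 mm, lying on the floor of the white tray. Origin at its centre, x along its axis; either end may go on first. On the arbor its centre is 25 mm from the shoulder.
- r_clip: Steel R-clip of 4 mm wire, 72 mm long, standing in a slot of the bur block, coil up. Origin on the straight leg where the arbor's axis lies when home; z up to the coil, x to the bent leg, y across the clip's plane. The straight leg ends 20 mm below the origin, tapered over 7 mm. Home, its plane is square to the arbor, bent leg on either side. Pushing home takes roughly 5 to 15 N.
- clip_coil (a point): Centre of the clip's coil, 20 mm across and 10 mm thick along y: grip it here across its two faces. At (8, 0, 42) mm in the clip's frame, axes as r_clip.
- r_clip_leg (a joint): How far the clip's springy bent leg is spread, rad: 0 at rest, about 0.07 as it rides over the arbor, about 0 again when it has closed round it.
- parts_tray: White tray, 100 x 160 mm, rim 22 mm high, floor 2 mm; long side along its y. Origin under its middle. Stays put. It and the bur block may stand in each other's place.
- bur_block: Wooden block 64 x 70 x 40 mm. A slot near its -x side, 26 mm deep, holds both legs of the R-clip (clip's x along the block's x); a row of six burs near its +x side stands up to 22 mm above its top. Origin under its middle. Stays put.
- wax_ring: Small green wax ring 24 x 28 x 8 mm at the end of the tray; leave it.
- loupe: Small round black loupe, 32 x 38 x 19 mm, on the bench; leave it.
- wax_block: Green wax block 42 x 55 x 24 mm; leave it.
- caliper: Digital caliper 51 x 150 x 11 mm, lying behind the wax block; leave it.
- bench_pin: Wooden bar 22 x 100 x 20 mm at the left; leave it.
- dust_brush: Brush 167 mm long, lying behind the carving head; leave it.

How it is judged (in metres and radians):
On the way, in this order (a step that is already met when the one before it is completed fails the run):
1. the arbor is turned until its cross-hole faces squarely up (within 0.15 rad) (value of joint arbor between -0.15 and 0.15 rad), for 0.2 s.
2. the wax tube is on the arbor, home against the shoulder (z of wax_tube in the frame of arbor_shoulder between 0.0225 and 0.0275 m and x of wax_tube in the frame of arbor_shoulder between -0.005 and 0.005 m and y of wax_tube in the frame of arbor_shoulder between -0.005 and 0.005 m and angle between the x axis of wax_tube and the z axis of arbor_shoulder, either way round below 0.2 rad), for 0.2 s.
3. the R-clip's straight leg is through the cross-hole and the bent leg has closed round the arbor (x of r_clip in the frame of cross_hole between -0.004 and 0.004 m and y of r_clip in the frame of cross_hole between -0.0035 and 0.0035 m and z of r_clip in the frame of cross_hole between -0.0035 and 0.0035 m and angle between the z axis of r_clip and the x axis of cross_hole, either way round below 0.35 rad and angle between the y axis of r_clip and the z axis of cross_hole, either way round below 0.35 rad and value of joint r_clip_leg below 0.04 rad), for 0.2 s.
At the end, for the whole second after the job is handed in: Arbor within 0.2 rad of hole-up; tube on the arbor, centre within 2.5 mm of 25 mm from the shoulder; clip in the cross-hole, its origin within 4 mm of the hole's centre, square within 0.35 rad, plane across the arbor, bent leg closed (under 0.04 rad); both at rest and released (all of step 2 and all of step 3 and value of joint arbor between -0.2 and 0.2 rad and linear speed of each of wax_tube, r_clip below 0.02 m/s); the robot touches nothing.
It fails at once if a loose thing that is not part of the job is shoved more than 30 mm: wax ring, loupe, wax block, caliper, bench pin or brush (distance of any of wax_ring, loupe, wax_block, caliper, bench_pin, dust_brush from where it was at the start of the episode above 0.03 m).
It also fails if it takes over 67 s, if anything falls off the work surface, if the arm or the gripper's body presses on something with over 40 N, if the wrist force passes 120 N, or if a joint passes its speed limit or range.

### The arm

A 6-joint arm with a two-finger parallel gripper is mounted at the origin on a cart in front of the work surface, level with it; the furniture and walls round the work are solid. World frame = base frame: x ahead of the robot, y to its left, z up, the work surface at z = 0. Lengths are in m, angles in degrees, forces in N, time in s.
With the tool pointing down it reaches from about 0.4 to 0.825 m from the base axis. Payload 7 kg.
Tool frame: the origin (TCP) lies at the very end of the fingers, on their centre line; the grasp point (between the pads) lies 19 mm behind it; z points along the fingers, y is the direction in which the jaws open and shut (so a half turn about z gives the same grasp; the last joint's range is limited). The gripper opens to 88 mm and grips with 3 to 60 N. Pads are 19 mm wide; open, the fingers measure 130 mm over their backs; the gripper's body (78 mm by 193 mm) begins 47 mm behind the grasp point.
Start: joints at [-53.68, 20.546, 0.682, 0, -70.136, -16.507], TCP at [0.229, -0.635, 0.227] pointing down, gripper open.
Joint ranges: [-176.03, 176.03], [-82.01, 121.73], [-58.28, 71.71], [-173.87, 95.51], [-174.79, -0.11], [-173.66, 173.66]. Speed limits (degrees/s): [136.94, 136.94, 172.46, 180, 180, 180].

### API

Orientations are given as [roll, pitch, yaw] about the fixed x, y, z axes, in that order (R = Rz(yaw) Ry(pitch) Rx(roll)).
In Python, from plant import telemetry, snapshot, calibration, workorder gives the robot as it stands. The module is installed in compiled form; this text tells all that it offers.
- The arm moves only by the tool step_arm, never from a script. Its argument "plan" is text: rows parted by semicolons, each of 7 numbers parted by spaces: the finger opening in cm, from 0 to 8.76, then the shift along the tool's x, y, z in cm, then the turn, a rotation vector about the tool's x, y, z in degrees. A call has 1 to 12 rows; each row shifts and turns the commanded pose from where the row before left it, along the tool's axes as they then stand; what a row does not reach is not made up. A row lasts 1/12 s, in which the tool goes at most 41.7 mm and 7.16 degrees, less where a joint would pass 70% of its speed; a pose out of reach is approached as far as the arm can. A call with a gripper value outside its range is refused whole. The fingers move at their own pace and stop on an object; the grip force is fixed at half the most. Time passes only in rows, so rows that do not move let the fingers close. It gives the time, the measured TCP pose, the force and the opening at its end, in the units of the state.
- telemetry.get_obs(): the state, without advancing time (a new reading comes with each control period).
- snapshot(name): name is "side" or "top"; returns the picture (480x640x3 uint8, blue, green, red); there is no depth.
- calibration(name): a dict with "K" (3x3 intrinsics, pixels), "camera_from_world" (4x4, takes a point from world to camera coordinates). Camera axes: x right, y up, looking along -z (the intrinsics and any distortion apply to the point x, -y, -z); pixel columns grow to the right and rows downward; lengths in m; the calibration is good to about 2 mm. A picture is of the moment at which its call begins. calibration takes no time and is no camera call.
- workorder.close_job(): hands the job in, once; it reports no verdict.
The state is a dict: "clock": time; "joint_pos": joint angles; "qvel": joint speeds; "tau": joint torques, N m; "tool_pos": TCP position; "orientation": TCP orientation; "force": force on the tool from outside, world axes, zero at the start; "moment": the same for the moment, N m; "opening": finger opening in m.
Only numpy, scipy, OpenCV 4.12 (cv2) and the standard library are available. Lean on these libraries where they do the work, as an engineer would, in place of code of your own. Each camera call takes 0.05 s, during which the arm holds its last target.

## Working session

There is one attempt and no reset: what is moved stays moved. The work goes in short steps, Python scripts to look and compute and a tool call to move; the robot and the scene stay as the last step left them, time stands still between calls to the robot, and variables do not carry over. Pictures are saved under pics/ and viewed, and the job is handed in when it is done.

Besides the shell and the picture viewer there is one more tool, called after "Emit:" as name(argument=value, ...) on one line, values as JSON. step_arm: Moves the arm, as the interface text tells. Its arguments: {"type":"object","properties":{"plan":{"type":"string"}},"required":["plan"]}

```bash
ls; mkdir -p pics; cat > h.py <<'E'
import numpy as np, cv2
from plant import telemetry, snapshot, calibration, workorder
np.set_printoptions(precision=4,suppress=True)
def cal(n):
    c=calibration(n); return np.array(c['K']),np.array(c['camera_from_world']),c
def proj(n,P):
    K,T,c=cal(n); P=np.atleast_2d(P); q=(T[:3,:3]@P.T).T+T[:3,3]; q=q*[1,-1,-1]
    d=np.array(c.get('dist',c.get('distortion',np.zeros(5))),float)
    return cv2.projectPoints(q,np.zeros(3),np.zeros(3),K,d)[0][:,0]
def ray(n,uv):
    K,T,c=cal(n); d=np.array(c.get('dist',c.get('distortion',np.zeros(5))),float)
    p=cv2.undistortPoints(np.array([[uv]],float),K,d)[0,0]
    v=np.array([p[0],-p[1],-1]); R=T[:3,:3]; return -R.T@T[:3,3], R.T@v/np.linalg.norm(v)
def onz(n,uv,z):
    o,d=ray(n,uv); return o+d*(z-o[2])/d[2]
def tri(u1,u2,n1='side',n2='top'):
    o1,d1=ray(n1,u1);o2,d2=ray(n2,u2)
    A=np.stack([d1,-d2],1); t=np.linalg.lstsq(A,o2-o1,rcond=None)[0]
    a=o1+d1*t[0];b=o2+d2*t[1]; return (a+b)/2,np.linalg.norm(a-b)
def snap(n,f,crop=None,s=1):
    im=snapshot(n); cv2.imwrite('pics/raw_'+f+'.png',im); show(im,f,crop,s); return im
def show(im,f,crop=None,s=1):
    if crop: x0,y0,x1,y1=crop; im=im[y0:y1,x0:x1]
    im=cv2.resize(im,None,fx=s,fy=s,interpolation=cv2.INTER_CUBIC); cv2.imwrite('pics/'+f+'.png',im)
E
python3 - <<'E'
from h import *
print(telemetry.get_obs())
for n in('side','top'):
    print(calibration(n)); snap(n,n+'0')
E
```

```text
pics
{'clock': 0.0, 'joint_pos': array([-53.6799,  20.589 ,   0.6336,  -0.0191, -70.1355, -16.5077]), 'qvel': array([ 0.0217, -0.0186,  0.0592, -0.0375, -0.0156,  0.0189]), 'tau': array([ -0.0016, -58.2706,  29.3057,   6.997 ,   0.0067,  -0.0002]), 'tool_pos': array([ 0.2286, -0.6346,  0.2257]), 'orientation': array([ 179.9077,   -0.0086, -160.1941]), 'force': array([-0.872 , -0.3167, -0.1653]), 'moment': array([ 0.0075,  0.0206, -0.0397]), 'opening': 0.08751672608815862}
{'K': array([[622.6237,   0.    , 328.5817],
       [  0.    , 622.6237, 240.9205],
       [  0.    ,   0.    ,   1.    ]]), 'camera_from_world': array([[-0.9405, -0.3399, -0.0049,  0.5699],
       [ 0.1838, -0.5207,  0.8337, -0.1237],
       [-0.2859,  0.7832,  0.5521, -0.9657],
       [ 0.    ,  0.    ,  0.    ,  1.    ]])}
{'K': array([[596.7988,   0.    , 315.2229],
       [  0.    , 596.7988, 230.8689],
       [  0.    ,   0.    ,   1.    ]]), 'camera_from_world': array([[ 0.0729, -0.9973,  0.0006,  0.0403],
       [ 0.9708,  0.0711,  0.2291, -0.6126],
       [-0.2285, -0.0161,  0.9734, -0.8105],
       [ 0.    ,  0.    ,  0.    ,  1.    ]])}
```

View pics/side0.png

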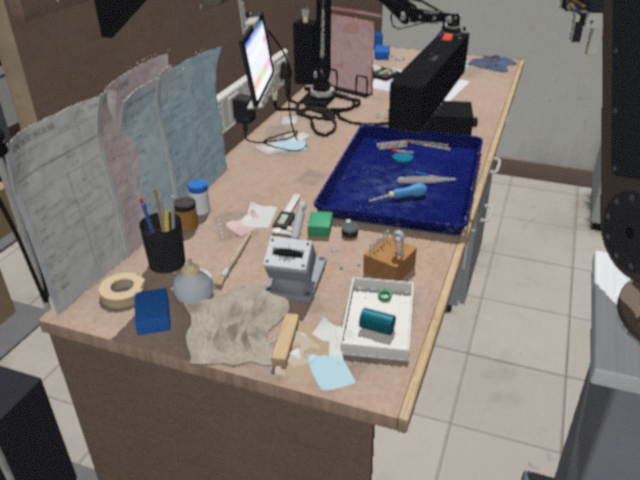

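View pics/top0.png

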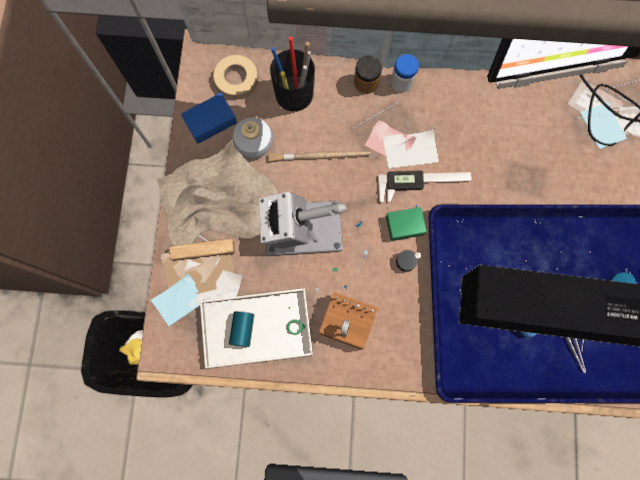

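```bash
python3 - <<'E'
from h import *
t=cv2.imread('pics/raw_top0.png'); s=cv2.imread('pics/raw_side0.png')
show(t,'t_head',(250,180,360,262),7)
show(t,'t_tray',(190,280,390,380),4)
show(s,'s_head',(250,200,360,310),6)
show(s,'s_tray',(330,220,430,370),4)
E
```

```text
(no output)
```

View pics/t_head.png

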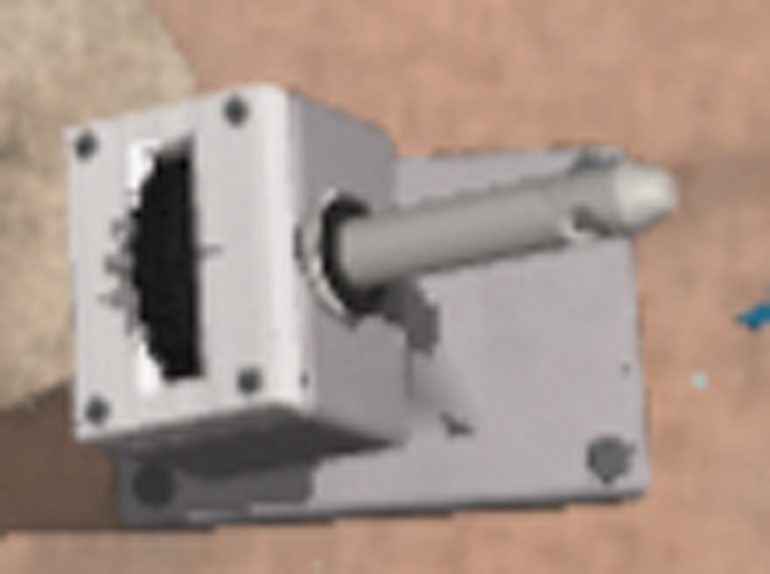

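View pics/t_tray.png

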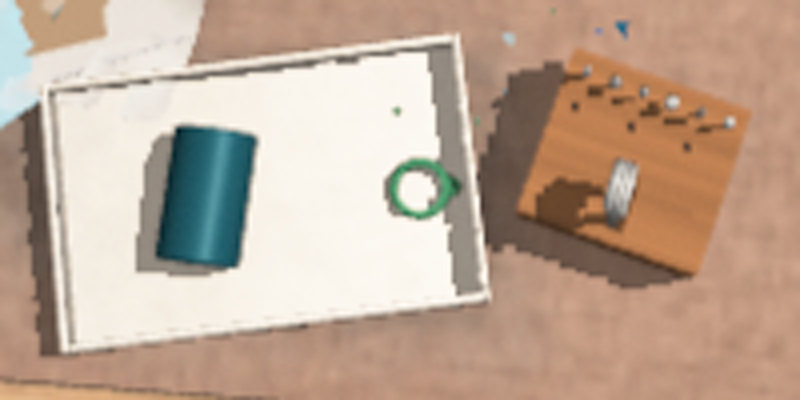

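View pics/s_head.png

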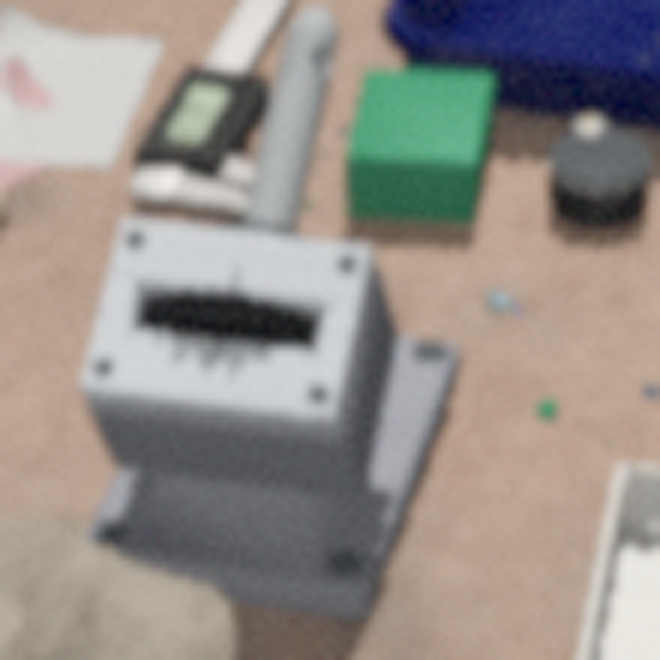

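View pics/s_tray.png

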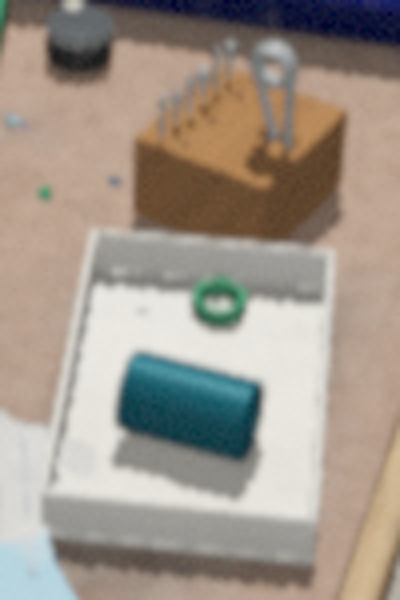

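```bash
cat > fit.py <<'E'
from h import *
from scipy.optimize import least_squares
S3=np.sqrt(3)/2
a=np.array([0,-S3,.5]);u=np.array([0,.5,S3]);ex=np.array([1,0,0.])
def P(ax,up,x): return (ax*a+up*u+x*ex)/1000
def cr(c,x0,y0,s): return [x0+(c[0]+.5)/s-.5,y0+(c[1]+.5)/s-.5]
pts=[P(-60,22,36),P(-6,22,36),P(-60,22,-36),P(-6,22,-36),P(73,0,0)]
names=['TLb+','f+','b-','f-','nose','slotf+','slotf-']
pts+=[P(-33+6.25,22,25),P(-33+6.25,22,-25)]
top=[cr(c,250,180,7) for c in [(65,130),(290,85),(78,440),(305,402),(674,192),(195,135),(202,380)]]
side=[cr(c,250,200,6) for c in [(85,395),(122,218),(335,418),(375,245),(318,14),(138,285),(322,320)]]
pts=np.array(pts)
def world(p,q): 
    c,s=np.cos(p[3]),np.sin(p[3]); R=np.array([[c,-s,0],[s,c,0],[0,0,1]]); return q@R.T+p[:3]
def res(p,cams=('top','side'),sp=False):
    W=world(p,pts); r=[]
    for n,o in(('top',top),('side',side)):
        if n in cams: r.append(proj(n,W)-np.array(o))
    return np.concatenate(r).ravel()
if __name__=='__main__':
    for cams in(('top','side'),('top',),('side',)):
        s=least_squares(lambda p:np.append(res(p,cams),(p[2]-.08)*3000),[.6,0,.08,0]); print(cams,s.x[:3],np.degrees(s.x[3])); 
        if len(cams)==2: print(s.fun[:-1].reshape(2,-1,2))
    p=s.x
E
python3 fit.py
```

```text
('top', 'side') [0.627  0.1064 0.0795] 7.530094536530675
[[[-0.2922 -1.1015]
  [-2.0856 -1.7305]
  [-0.3538  1.4475]
  [-1.7939  1.088 ]
  [-0.1928 -0.0794]
  [-0.0574  1.0451]
  [ 0.4568 -0.895 ]]

 [[-1.8523 -1.1765]
  [-0.3517 -1.898 ]
  [ 0.9171  0.5951]
  [ 0.9784 -1.3221]
  [ 0.5035 -0.739 ]
  [ 0.7029 -0.8217]
  [ 0.489  -2.9926]]]
('top',) [0.6268 0.1055 0.08  ] 7.327662901802348
('side',) [0.6259 0.1102 0.08  ] 7.875601350178289
```

```bash
cat > ov.py <<'E'
from fit import *
def overlay(n,img,p,f,crop,s,th=None):
    x0,y0,x1,y1=crop; im=cv2.resize(img[y0:y1,x0:x1],None,fx=s,fy=s,interpolation=cv2.INTER_CUBIC)
    def L(q,c=(0,0,255)):
        w=proj(n,world(p,np.array(q))); w=((w-[x0,y0]+.5)*s-.5).astype(int); cv2.polylines(im,[w.reshape(-1,1,2)],False,c,1,cv2.LINE_AA)
    for h in(22,): L([P(-60,h,36),P(-6,h,36),P(-6,h,-36),P(-60,h,-36),P(-60,h,36)])
    L([P(-33+s1*6.25,22,s2*25) for s1,s2 in((1,1),(1,-1),(-1,-1),(-1,1),(1,1))],(255,0,0))
    t=np.linspace(0,2*np.pi,40)
    circ=lambda z,r:[P(z,r*np.cos(k),r*np.sin(k)) for k in t]
    L(circ(0,14),(0,200,0));L(circ(66,7.5),(0,200,0));L(circ(73,4.5),(0,200,0));L(circ(0,7.5),(0,200,0))
    t=np.linspace(-.75,.75,20); 
    for z in(-28.25,-37.75):L(circ(z,30)[:0]+[P(z,30*np.cos(k),30*np.sin(k)) for k in t],(0,255,255))
    if th is not None:
        for r in(1,):
            d=lambda k:[np.cos(th),np.sin(th)]
            L([P(56+4.75*np.cos(k),7.5*np.cos(th)-4.75*np.sin(k)*np.sin(th),-(7.5*np.sin(th)+4.75*np.sin(k)*np.cos(th))) for k in np.linspace(0,6.3,30)],(255,0,255))
    cv2.imwrite('pics/'+f+'.png',im)
if __name__=='__main__':
    s=least_squares(lambda p:np.append(res(p),(p[2]-.08)*3000),[.6,0,.08,0]).x
    for k in(.75,):
        overlay('top',cv2.imread('pics/raw_top0.png'),s,'ov_t',(250,180,360,262),7,k)
        overlay('side',cv2.imread('pics/raw_side0.png'),s,'ov_s',(250,195,360,295),6,k)
E
python3 ov.py
```

```text
(no output)
```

View pics/ov_t.png

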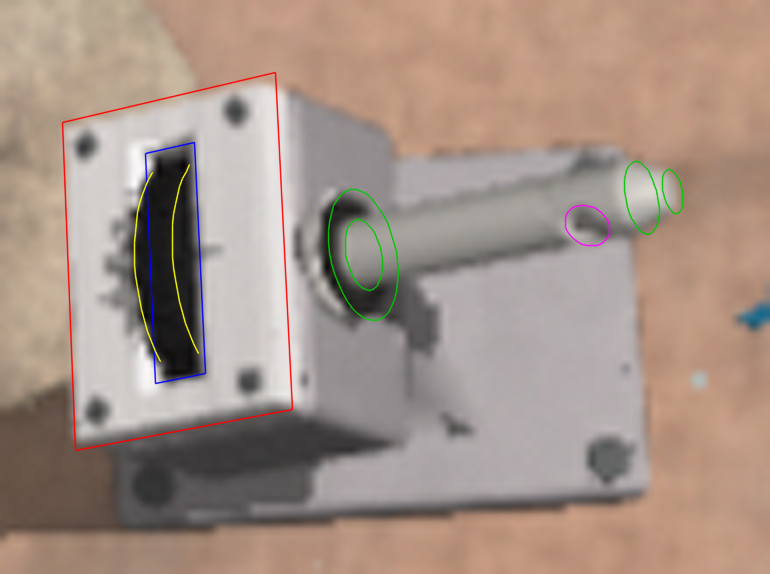

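View pics/ov_s.png

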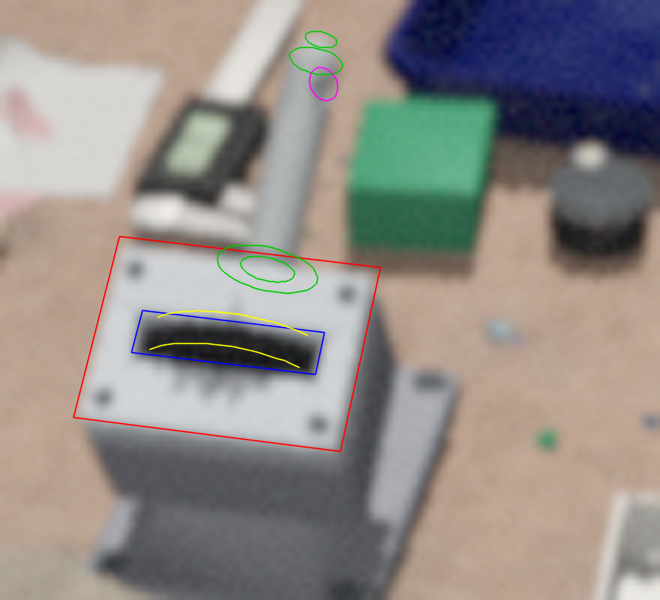

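```bash
cat > mv.py <<'E'
from fit import *
from scipy.spatial.transform import Rotation as R
def tool():
    o=telemetry.get_obs(); return np.array(o['tool_pos']),R.from_euler('xyz',o['orientation'],degrees=True),o
def rot_head(yaw): return R.from_euler('z',yaw)
def delta(tp,tR):
    """rotation first, then shift in the new tool axes"""
    p,r,o=tool(); rv=(r.inv()*tR).as_rotvec(degrees=True); sh=tR.inv().apply(np.array(tp)-p)*100
    print('pos',p,'ori',o['orientation'],'t',o['clock']); print('rotvec',rv,np.linalg.norm(rv),'rows',np.linalg.norm(rv)/7.16); print('shift cm (after rot)',sh,'rows',np.linalg.norm(sh)/4.17); print('shift cm now-axes',r.inv().apply(np.array(tp)-p)*100)
    return rv,sh
H=np.array([.627,.1064,.0795,np.radians(7.53)])
def hp(ax,up,x,h=None): h=H if h is None else h; return world(h,P(ax,up,x))
def hR(cols,h=None): # tool x,y,z columns in head frame
    h=H if h is None else h
    return rot_head(h[3])*R.from_matrix(np.array(cols).T)
RW=lambda h=None:hR([a,-ex,-u],h)
E
python3 - <<'E'
from mv import *
for s,t in [((392,72),(478,266)),((392,120),(463,320)),((465,32),(640,295))]: print(tri(s,t))
print('wheel top',hp(-33,30,0)); delta(hp(-33,80,-20),RW())
# tube, clip
E
```

```text
(array([ 0.5275, -0.0936,  0.3058]), np.float64(0.00032467822116996777))
(array([ 0.4999, -0.0936,  0.2239]), np.float64(0.04546835861578249))
(array([ 0.4703, -0.2455,  0.342 ]), np.float64(0.06494856736886366))
wheel top [0.6213 0.1496 0.089 ]
pos [ 0.2286 -0.6347  0.2257] ori [ 179.9154   -0.0087 -160.1892] t 0.1
rotvec [ 20.3921  25.2642 -75.8035] 82.46386215420242 rows 11.517299183547824
shift cm (after rot) [-69.7137 -47.2044 -29.46  ] rows 21.390215752900847
shift cm now-axes [-62.1004  63.3309   9.4279]
```

```bash
python3 - <<'E'
from h import *
t=cv2.imread('pics/raw_top0.png'); s=cv2.imread('pics/raw_side0.png')
show(t,'t_box',(440,190,640,400),3.5)
show(s,'s_box',(360,10,500,150),5)
for n in('side','top'):
    K,T,c=cal(n); print(n,-T[:3,:3].T@T[:3,3])
E
```

```text
side [0.2827 0.8856 0.6392]
top [0.4065 0.0706 0.9292]
```

View pics/t_box.png

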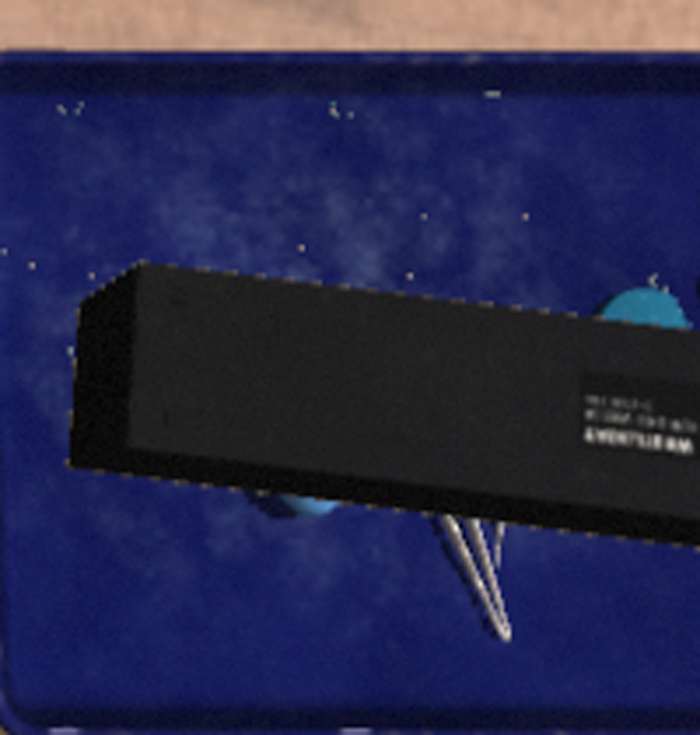

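View pics/s_box.png

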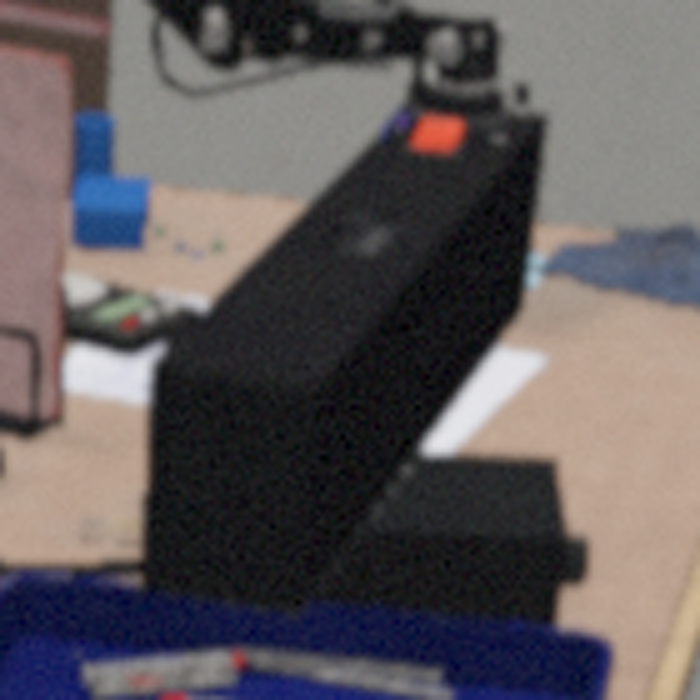

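```bash
python3 - <<'E'
from h import *
for s,t in [((393,84),(478.6,265)),((424,88),(476.6,318)),((390,127),(461,276)),((420,131),(459.5,322.8)),((468,33),(640,284.3)),]: print(tri(s,t))
E
```

```text
(array([ 0.5298, -0.1006,  0.2836]), np.float64(0.006115753344190373))
(array([ 0.4743, -0.0988,  0.2834]), np.float64(0.0011505516144662026))
(array([ 0.5301, -0.0995,  0.2071]), np.float64(0.0049360538292218354))
(array([ 0.475 , -0.0982,  0.2077]), np.float64(0.001244403757823919))
(array([ 0.4727, -0.2452,  0.3425]), np.float64(0.08087205592126835))
```

```bash
python3 - <<'E'
from h import *
print(onz('top',(639,284.3),.284), onz('top',(639,340),.284), onz('side',(468,33),.284), onz('side',(440,30),.284),onz('side',(452,10),.4))
E
```

```text
[ 0.5242 -0.2744  0.284 ] [ 0.4641 -0.2713  0.284 ] [ 0.4593 -0.4496  0.284 ] [ 0.5188 -0.4537  0.284 ] [ 0.4471 -0.1378  0.4   ]
```

Emit:
step_arm(plan="0 0 0 -4 0 0 0;0 0 0 -4 0 0 0;0 0 0 -4 0 0 0;0 0 0 -4 0 0 0;0 0 0 -4 0 0 0;0 -2.7 3 0 0 0 0;0 -2.7 3 0 0 0 0;0 -2.7 3 0 0 0 0;0 -2.7 3 0 0 0 0;0 -2.7 3 0 0 0 0;0 -2.7 3 0 0 0 0;0 -2.7 3 0 0 0 0")

```text
clock: 1.1
tool_pos: [0.3354, -0.3715, 0.4263]
orientation: [180.0, -0.0, -160.2]
force: [2.1, -0.3, 1.0]
opening: 0.0136
```

Emit:
step_arm(plan="0 -2.7 3 0 0 0 0;0 -2.7 3 0 0 0 0;0 -2.7 3 0 0 0 0;0 -2.7 3 0 0 0 0;0 -2.7 3 0 0 0 0;0 -2.7 3 0 0 0 0")

```text
clock: 1.6
tool_pos: [0.4267, -0.1472, 0.4266]
orientation: [180.0, 0.0, -160.2]
force: [1.8, -0.2, -0.2]
opening: 0.0012
```

```bash
python3 - <<'E'
from mv import *
delta(hp(-33,100,-12),RW()); print(telemetry.get_obs()['joint_pos'])
E
```

```text
pos [ 0.4267 -0.1472  0.4266] ori [ 179.9973    0.0288 -160.1837] t 1.6
rotvec [ 20.2982  25.2409 -75.8213] 82.44998147718032 rows 11.51536054150563
shift cm (after rot) [-40.155  -21.9778   8.8068] rows 11.17878862116769
shift cm now-axes [-27.9235  24.9982  27.7196]
[  6.1075  -5.2537  -4.4075  -0.0094 -90.8189 -76.2914]
```

Emit:
step_arm(plan="0 0 0 0 1.69 2.1 -6.32;0 0 0 0 1.69 2.1 -6.32;0 0 0 0 1.69 2.1 -6.32;0 0 0 0 1.69 2.1 -6.32;0 0 0 0 1.69 2.1 -6.32;0 0 0 0 1.69 2.1 -6.32;0 0 0 0 1.69 2.1 -6.32;0 0 0 0 1.69 2.1 -6.32;0 0 0 0 1.69 2.1 -6.32;0 0 0 0 1.69 2.1 -6.32;0 0 0 0 1.69 2.1 -6.32;0 0 0 0 1.69 2.1 -6.32")

```text
clock: 2.6
tool_pos: [0.4268, -0.149, 0.4262]
orientation: [179.8, -30.1, -82.0]
force: [-0.8, -0.8, 0.1]
opening: 0.0002
```

Emit:
step_arm(plan="0 -3.6 -2 0.8 0 0 0;0 -3.6 -2 0.8 0 0 0;0 -3.6 -2 0.8 0 0 0;0 -3.6 -2 0.8 0 0 0;0 -3.6 -2 0.8 0 0 0;0 -3.6 -2 0.8 0 0 0;0 -3.6 -2 0.8 0 0 0;0 -3.6 -2 0.8 0 0 0;0 -3.6 -2 0.8 0 0 0;0 -3.6 -2 0.8 0 0 0;0 -3.6 -2 0.8 0 0 0;0 0 0 0 0 0 0")

```text
clock: 3.6
tool_pos: [0.605, 0.1771, 0.1466]
orientation: [179.5, -30.3, -82.1]
force: [-0.7, -1.3, -1.0]
opening: 0.0009
```

```bash
python3 - <<'E'
from mv import *
delta(hp(-33,30,-12),RW()); print(telemetry.get_obs()['joint_pos'])
t=snap('top','t1',(230,100,390,260),5); s=snap('side','s1',(230,150,390,310),5)
for n in('top','side'): print(n,proj(n,telemetry.get_obs()['tool_pos']))
E
```

```text
pos [0.605  0.1771 0.1466] ori [179.4964 -30.2561 -82.0663] t 3.6
rotvec [ 0.301  -0.2577  0.348 ] 0.527343429684467 rows 0.0736513169950373
shift cm (after rot) [-0.3317 -0.059   6.4613] rows 1.5515875994122696
shift cm now-axes [-0.3603 -0.095   6.4594]
[ 46.8937  27.09   -16.3708  24.449  -68.9476 -52.542 ]
top [[248.7932 215.4456]]
side [[289.2561 225.5006]]
```

View pics/t1.png

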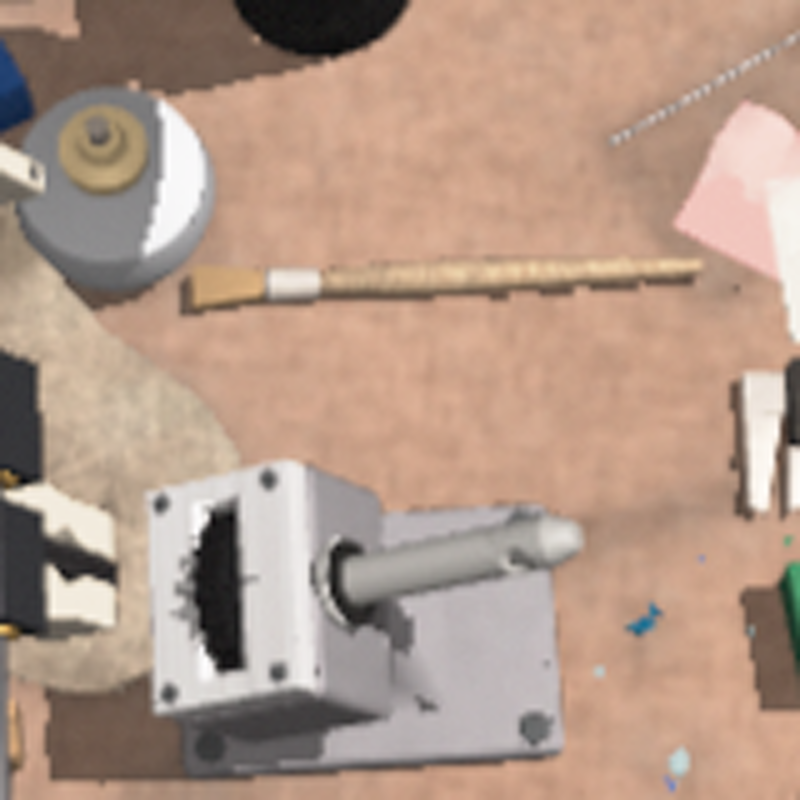

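View pics/s1.png

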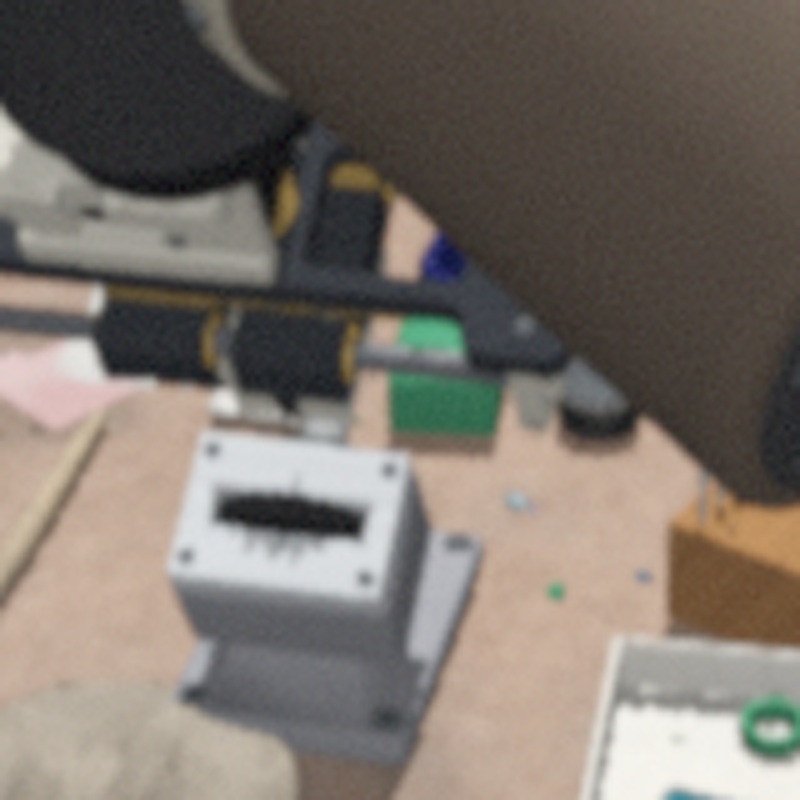

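Emit:
step_arm(plan="0 -0.35 0.1 1.8 0 0 0;0 0 0 1.8 0 0 0;0 0 0 1.8 0 0 0;0 0 0 0.4 0 0 0;0 0 0 0 0 0 0")

```text
clock: 4.12
tool_pos: [0.6061, 0.1467, 0.1028]
orientation: [179.9, -30.0, -82.5]
force: [0.1, 0.7, -0.3]
opening: 0.0005
```

Emit:
step_arm(plan="0 0 0 0.2 0 0 0;0 0 0 0.1 0 0 0;0 0 0 0.1 0 0 0")

```text
clock: 4.37
tool_pos: [0.6075, 0.1468, 0.1]
orientation: [-179.9, -29.9, -82.5]
force: [0.6, -0.4, -0.0]
opening: 0.0003
```

Emit:
step_arm(plan="0 0 0 0.3 0 0 0;0 0 0 0.2 0 0 0;0 0 0 0 0 0 0")

```text
clock: 4.62
tool_pos: [0.6071, 0.1435, 0.0942]
orientation: [179.9, -30.0, -82.4]
force: [0.0, -0.7, -1.4]
opening: 0.0008
```

```bash
python3 - <<'E'
from mv import *
delta(hp(-33,30,-14),RW())
E
```

```text
pos [0.6071 0.1435 0.0942] ori [179.9485 -29.9768 -82.4359] t 4.6167
rotvec [0.0345 0.0232 0.0295] 0.050974921924032066 rows 0.007119402503356433
shift cm (after rot) [-0.6245 -0.0859  0.247 ] rows 0.16234861470957304
shift cm now-axes [-0.6243 -0.0864  0.2472]
```

Emit:
step_arm(plan="0 -0.5 0 0 0 0 0;0 0 0 0.1 0 0 0;0 0 0 0.1 0 0 0;0 0 0 0.1 0 0 0")

```text
clock: 4.95
tool_pos: [0.6073, 0.1473, 0.0898]
orientation: [-180.0, -29.9, -82.4]
force: [-4.3, 5.5, 8.2]
opening: 0.0002
```

Emit:
step_arm(plan="0 0 0 0.1 0 0 0;0 0 0 0.1 0 0 0")

```text
clock: 5.12
tool_pos: [0.6084, 0.1474, 0.0895]
orientation: [-179.8, -29.9, -82.4]
force: [-5.4, 9.0, 16.2]
opening: 0.0007
```

Emit:
step_arm(plan="0 0 -0.3 -0.05 0 0 0;0 0 -0.3 0 0 0 0;0 0 -0.3 0 0 0 0;0 0 -0.3 0 0 0 0")

```text
clock: 5.45
tool_pos: [0.6204, 0.1494, 0.0902]
orientation: [-179.8, -29.9, -82.4]
force: [-3.4, 6.5, 11.3]
opening: 0.0002
```

```bash
python3 - <<'E'
from mv import *
p,r,o=tool(); print(o['force'],world(np.array([0,0,0,-H[3]]),(p-H[:3]))*1000)
q=world(np.array([0,0,0,-H[3]]),(p-H[:3]))*1000; print(q@a,q@u,q@ex)
t=snap('top','t2',(230,160,390,260),5)
E
```

```text
[-3.3845  6.5215 11.3233] [-0.8756 43.4522 10.701 ]
-32.28024219035222 30.99342485667723 -0.8756171422031431
```

View pics/t2.png

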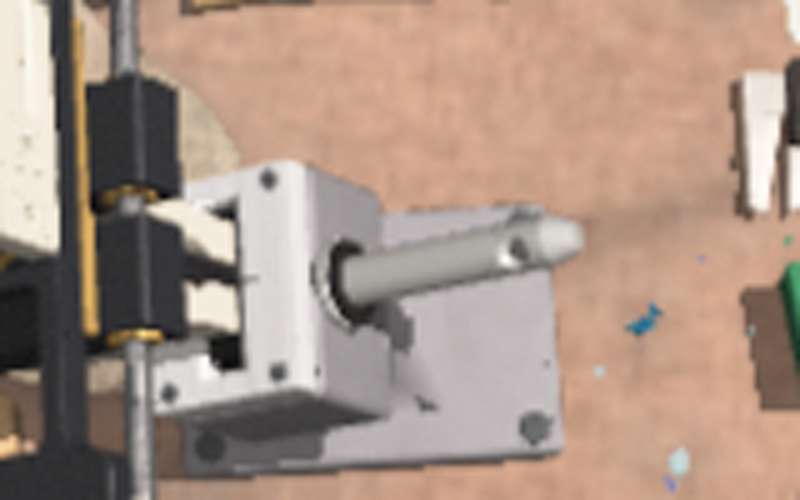

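```bash
python3 - <<'E'
from mv import *
for th in (0,.15,.3,.45,.6,.75): print(th,[ (proj(n,hp(56,7.5*np.cos(th),-7.5*np.sin(th)))-proj(n,hp(56,0,0)))[0] for n in('top','side')])
print(proj('top',hp(56,0,0)),proj('top',hp(56,0,7.5)),proj('top',hp(56,0,-7.5)))
im=cv2.imread('pics/raw_top0.png');show(im,'h0',(310,195,350,225),20)
im=cv2.imread('pics/raw_t2.png');show(im,'h2',(310,195,350,225),20)
E
```

```text
0 [array([-2.4911, -1.0647]), array([-0.6776, -2.2378])]
0.15 [array([-2.4113, -0.2903]), array([-0.0168, -2.1422])]
0.3 [array([-2.277 ,  0.4908]), array([ 0.6444, -1.9981])]
0.45 [array([-2.0911,  1.2608]), array([ 1.291 , -1.8089])]
0.6 [array([-1.8581,  2.0019]), array([ 1.9081, -1.5789])]
0.75 [array([-1.5831,  2.6972]), array([ 2.4816, -1.3134])]
[[335.0908 209.0995]] [[334.7441 204.0455]] [[335.4388 214.1738]]
```

View pics/h2.png

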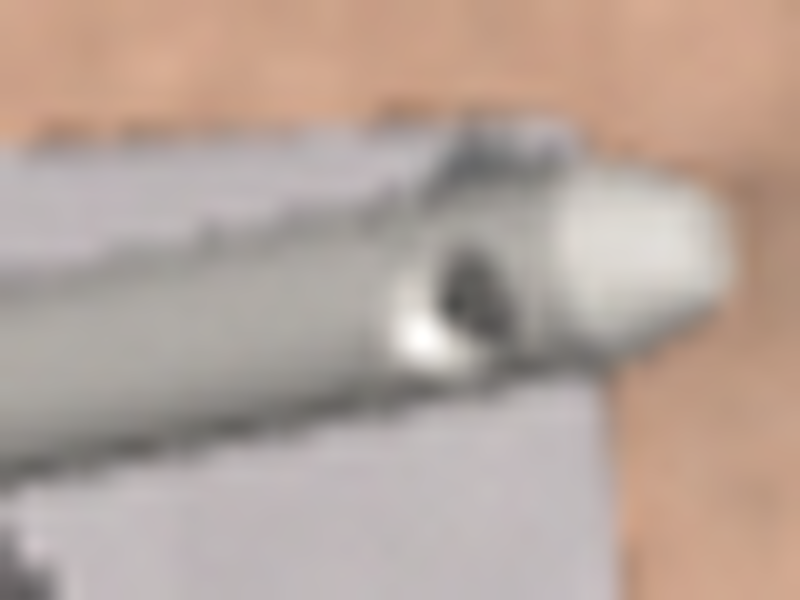

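View pics/h0.png

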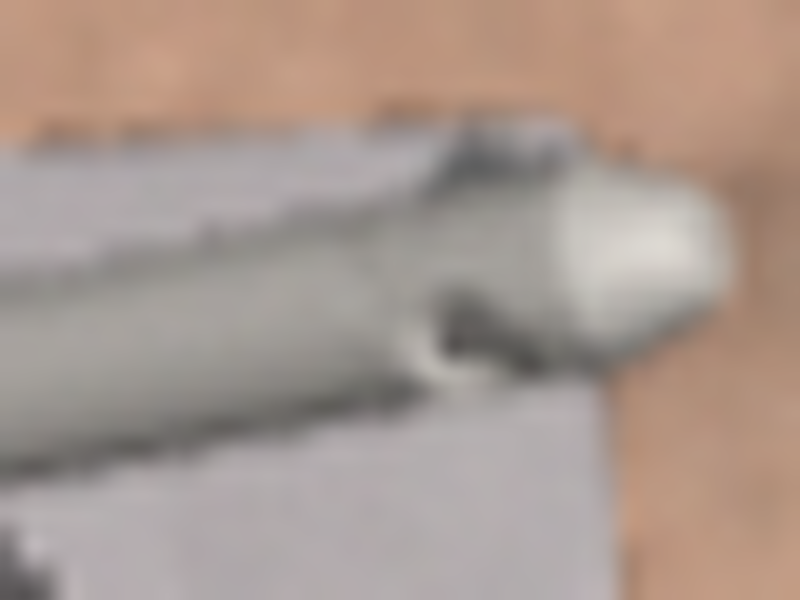

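Emit:
step_arm(plan="0 0 -0.3 0 0 0 0;0 0 -0.3 0 0 0 0;0 0 -0.3 0 0 0 0;0 0 -0.2 0 0 0 0;0 0 0 0 0 0 0")

```text
clock: 5.92
tool_pos: [0.631, 0.1503, 0.0895]
orientation: [-179.8, -29.9, -82.4]
force: [-3.0, 5.5, 8.1]
opening: 0.0002
```

```bash
python3 - <<'E'
from mv import *
t=snap('top','t3',(310,195,350,225),20)
s=snap('side','s3',(280,190,330,220),16)
E
```

```text
(no output)
```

View pics/t3.png

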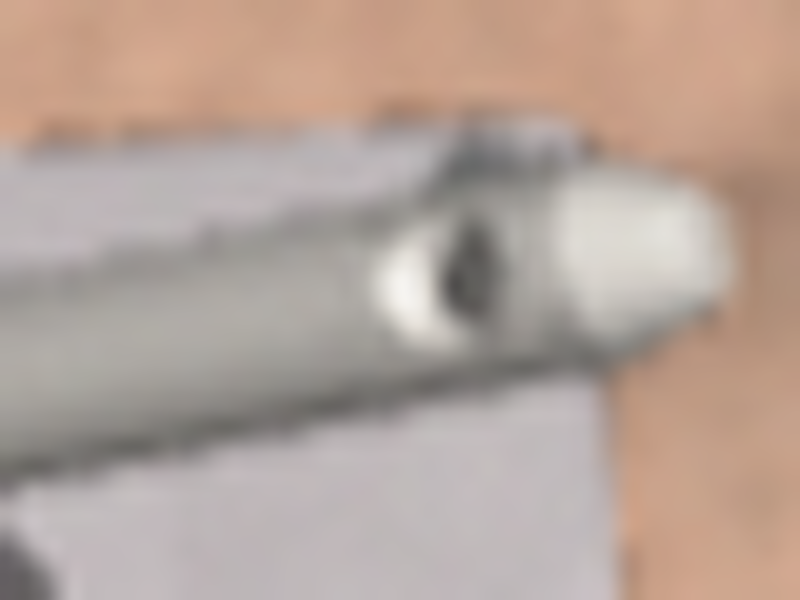

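View pics/s3.png

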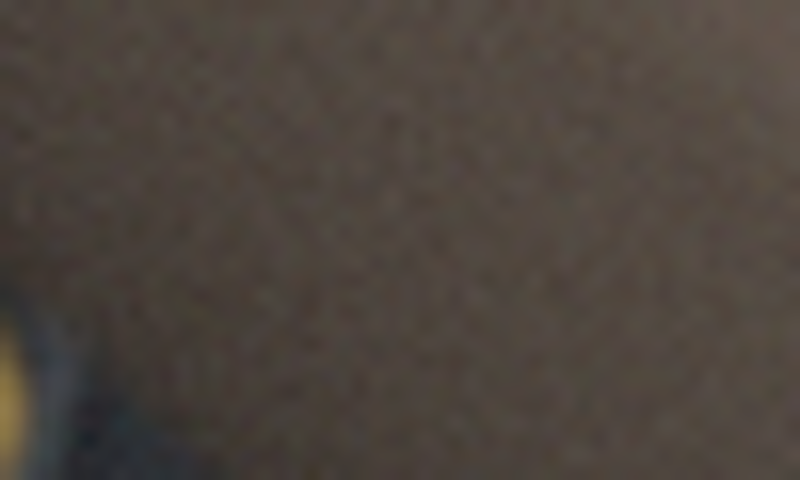

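Emit:
step_arm(plan="0 0 -0.25 0 0 0 0;0 0 -0.2 0 0 0 0;0 0 0 0 0 0 0")

```text
clock: 6.27
tool_pos: [0.6357, 0.151, 0.0897]
orientation: [-179.8, -29.9, -82.4]
force: [-1.7, 5.0, 8.9]
opening: 0.0005
```

```bash
python3 - <<'E'
from mv import *
t=snap('top','t4',(310,195,350,225),20)
E
```

```text
(no output)
```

View pics/t4.png

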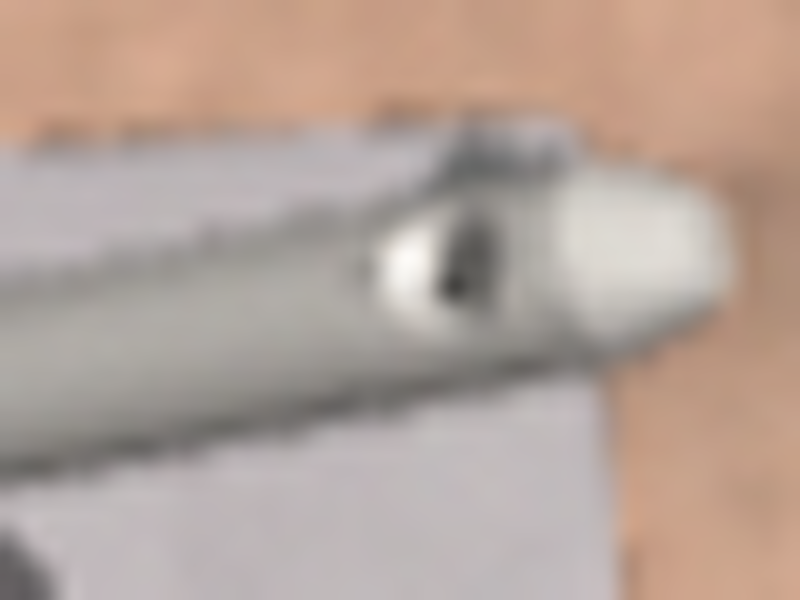

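```bash
cat > hole.py <<'E'
from mv import *
from scipy.optimize import minimize
import sys
def edges(img):
    # arbor edges in cols 312..337 by silhouettes : fit manually
    pass
def draw(raw,th,f,du=0,dv=0,h=H):
    x0,y0,x1,y1=310,195,350,225;s=20
    img=cv2.imread(raw); im=cv2.resize(img[y0:y1,x0:x1],None,fx=s,fy=s,interpolation=cv2.INTER_CUBIC)
    def L(q,c): 
        w=proj('top',world(h,np.array(q)))+[du,dv]; w=((w-[x0,y0]+.5)*s-.5).astype(int); cv2.polylines(im,[w.reshape(-1,1,2)],False,c,1,cv2.LINE_AA)
    k=np.linspace(0,2*np.pi,60)
    for z,r in((66,7.5),(73,4.5)): L([P(z,r*np.cos(t),r*np.sin(t)) for t in k],(0,200,0))
    # silhouettes
    C=np.array(cal('top')[1]); c=-C[:3,:3].T@C[:3,3]
    for al in np.linspace(0,2*np.pi,720,endpoint=False):
        pass
    al=np.linspace(0,2*np.pi,721)
    A=proj('top',world(h,np.array([P(20,7.5*np.cos(t),7.5*np.sin(t)) for t in al])));B=proj('top',world(h,np.array([P(66,7.5*np.cos(t),7.5*np.sin(t)) for t in al])))
    for i in(A[:,1].argmax(),A[:,1].argmin()): L([P(20,7.5*np.cos(al[i]),7.5*np.sin(al[i])),P(66,7.5*np.cos(al[i]),7.5*np.sin(al[i]))],(0,0,255))
    def cyl(r,depth=0):
        o=[]
        for t in k:
            y=r*np.sin(t); zz=56+r*np.cos(t); up=np.sqrt(7.5**2-y*y)
            o.append(P(zz,up*np.cos(th)-y*np.sin(th),-(up*np.sin(th)+y*np.cos(th))))
        return o
    L(cyl(4.75),(255,0,255))
    cs=[P(56+2.75*np.cos(t),5.3*np.cos(th)-2.75*np.sin(t)*np.sin(th),-(5.3*np.sin(th)+2.75*np.sin(t)*np.cos(th))) for t in k]; L(cs,(255,128,0))
    cv2.imwrite('pics/'+f+'.png',im)
if __name__=='__main__':
    A=draw('pics/raw_t4.png',0.0,'d0'); draw('pics/raw_t4.png',0.15,'d1')
    a0=cv2.imread('pics/d0.png')[80:480,:]; b=cv2.imread('pics/d1.png')[80:480,:]
    c=np.vstack([a0,b]); cv2.imwrite('pics/d01.png',cv2.resize(c,(600,600)))
E
python3 hole.py
```

```text
(no output)
```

View pics/d01.png

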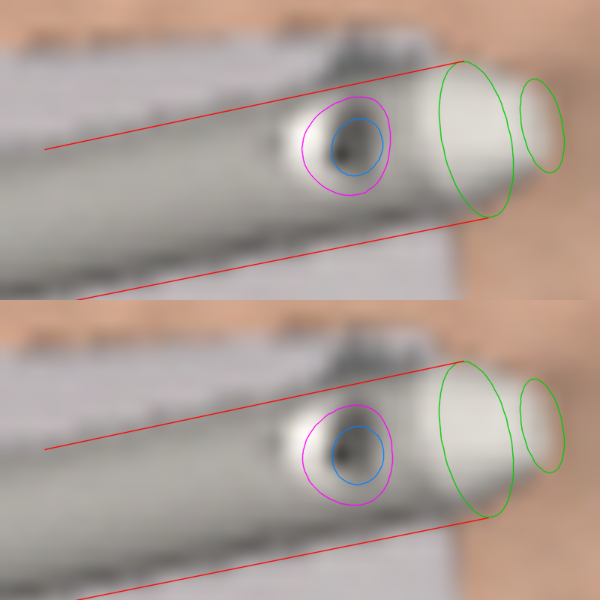

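Emit:
step_arm(plan="8.5 0 0 -1 0 0 0;8.5 0 0 -4 0 0 0;8.5 0 0 -4 0 0 0;8.5 0 0 -3 0 0 0")

```text
clock: 6.65
tool_pos: [0.6265, 0.2101, 0.1949]
orientation: [-180.0, -29.9, -82.5]
force: [1.2, 0.2, -0.2]
opening: 0.0214
```

```bash
python3 - <<'E'
from mv import *
print(tri((377.4,321.2),(241.8,329)), onz('top',(241.8,329),.018),onz('side',(377.4,321.2),.018))
c=[[190+(x+.5)/4-.5,280+(y+.5)/4-.5] for x,y in [(178,125),(257,133),(238,268),(157,258)]]
w=np.array([onz('top',q,.018) for q in c]); print(w)
e1=(w[0]+w[1])/2;e2=(w[2]+w[3])/2; print('axis',e1-e2,np.linalg.norm(e1-e2),np.degrees(np.arctan2(*(e1-e2)[[1,0]])),'width',np.linalg.norm(w[0]-w[1]))
t=snap('top','t5',(200,180,360,380),4); p,r,o=tool();print(p,o['orientation'],o['joint_pos'],o['force'])
E
```

```text
(array([0.4605, 0.1854, 0.0169]), np.float64(0.0002668294835665981)) [0.4606 0.1852 0.018 ] [0.46   0.1866 0.018 ]
[[0.4868 0.1996 0.018 ]
 [0.486  0.1694 0.018 ]
 [0.4353 0.1716 0.018 ]
 [0.4368 0.2023 0.018 ]]
axis [ 0.0504 -0.0025  0.    ] 0.05042311572684657 -2.81155325181202 width 0.030250717497645994
[0.6286 0.2138 0.2001] [-179.5008  -29.7494  -82.5159] [ 47.7343  27.3904  -7.7446  23.3408 -75.9429 -50.1128] [3.8338 2.859  6.4275]
```

View pics/t5.png

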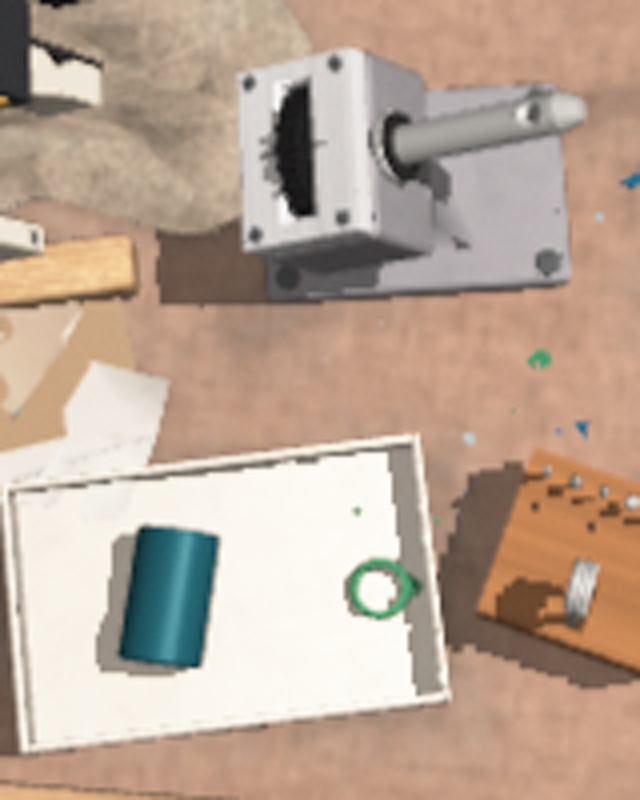

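```bash
python3 - <<'E'
from mv import *
delta([.4605,.1855,.12],R.from_euler('xyz',[180,0,-2.8],degrees=True))
E
```

```text
pos [0.6286 0.2138 0.2001] ori [-179.5008  -29.7494  -82.5159] t 6.7
rotvec [ 20.2512 -25.0812 -77.6652] 84.08956124670091 rows 11.7443521294275
shift cm (after rot) [-16.6491   3.6433   8.0093] rows 4.515873899489738
shift cm now-axes [-3.4425 17.0946  7.1089]
```

Emit:
step_arm(plan="4.8 0 0 0 1.69 -2.09 -6.47;4.8 0 0 0 1.69 -2.09 -6.47;4.8 0 0 0 1.69 -2.09 -6.47;4.8 0 0 0 1.69 -2.09 -6.47;4.8 0 0 0 1.69 -2.09 -6.47;4.8 0 0 0 1.69 -2.09 -6.47;4.8 0 0 0 1.69 -2.09 -6.47;4.8 0 0 0 1.69 -2.09 -6.47;4.8 0 0 0 1.69 -2.09 -6.47;4.8 0 0 0 1.69 -2.09 -6.47;4.8 0 0 0 1.69 -2.09 -6.47;4.8 0 0 0 1.69 -2.09 -6.47")

```text
clock: 7.7
tool_pos: [0.6259, 0.209, 0.1926]
orientation: [179.9, 0.5, -2.7]
force: [-0.5, 0.2, -0.5]
opening: 0.0483
```

Emit:
step_arm(plan="4.8 -3.4 0.7 1.6 0 0 0;4.8 -3.4 0.7 1.6 0 0 0;4.8 -3.4 0.7 1.6 0 0 0;4.8 -3.4 0.7 1.6 0 0 0;4.8 -3.4 0.7 1.6 0 0 0;4.8 0 0 0 0 0 0;4.8 0 0 0 0 0 0")

```text
clock: 8.28
tool_pos: [0.4519, 0.1814, 0.113]
orientation: [179.7, 0.5, -2.9]
force: [1.0, 0.5, 0.7]
opening: 0.0482
```

```bash
python3 - <<'E'
from mv import *
delta([.4605,.1855,.006],R.from_euler('xyz',[180,0,-2.8],degrees=True)); print(tool()[2]['joint_pos'],tool()[2]['opening'])
E
```

```text
pos [0.4519 0.1814 0.113 ] ori [179.6585   0.4857  -2.9335] t 8.2833
rotvec [ 0.3409  0.4861 -0.132 ] 0.6082709704456382 rows 0.08495404615162544
shift cm (after rot) [ 0.8375 -0.4504 10.7003] rows 2.5761410632427277
shift cm now-axes [ 0.9271 -0.516  10.69  ]
[ 44.9561   9.5012 -30.9344  -0.1711 -50.1436  42.2222] 0.04817714988631845
```

Emit:
step_arm(plan="4.8 0.85 -0.45 0 0.3 0.5 0;4.8 0 0 2.3 0 0 0;4.8 0 0 2.3 0 0 0;4.8 0 0 2.3 0 0 0;4.8 0 0 0 0 0 0;4.8 0 0 0 0 0 0")

```text
clock: 8.78
tool_pos: [0.464, 0.1866, 0.0439]
orientation: [179.9, -0.1, -3.0]
force: [0.7, 1.5, 1.2]
opening: 0.0479
```

```bash
python3 - <<'E'
from mv import *
delta([.4605,.1855,.006],R.from_euler('xyz',[180,0,-2.8],degrees=True))
snap('top','t6',(190,270,320,380),5);snap('side','s6',(330,250,430,350),6)
E
```

```text
pos [0.464  0.1866 0.0439] ori [179.9348  -0.0576  -3.0214] t 8.7833
rotvec [ 0.0653 -0.0574 -0.2214] 0.2378993368648166 rows 0.03322616436659449
shift cm (after rot) [-0.3447  0.1231  3.7883] rows 0.912686422082012
shift cm now-axes [-0.348   0.1201  3.7881]
```

View pics/t6.png

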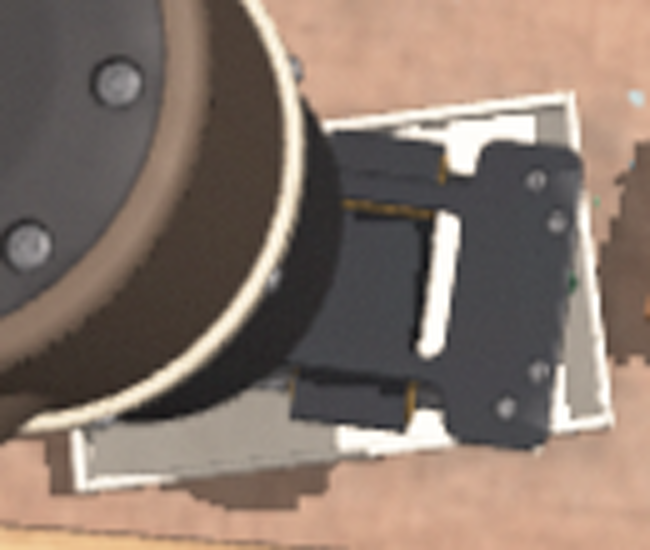

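View pics/s6.png

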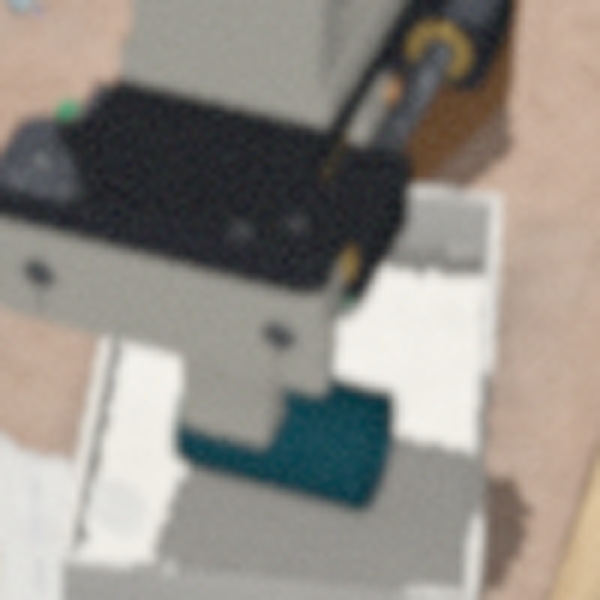

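Emit:
step_arm(plan="4.8 -0.3 0.1 0 0 0 -0.2;4.8 0 0 1.2 0 0 0;4.8 0 0 1.2 0 0 0;4.8 0 0 1.2 0 0 0;4.8 0 0 0 0 0 0;4.8 0 0 0 0 0 0")

```text
clock: 9.38
tool_pos: [0.4604, 0.1859, 0.009]
orientation: [-180.0, -0.1, -2.8]
force: [0.7, 0.4, 0.3]
opening: 0.0482
```

Emit:
step_arm(plan="2 0 0 0 0 0 0;2 0 0 0 0 0 0;2 0 0 0 0 0 0;2 0 0 0 0 0 0;2 0 0 0 0 0 0")

```text
clock: 9.8
tool_pos: [0.4606, 0.186, 0.0091]
orientation: [-179.9, -0.2, -2.8]
force: [-2.2, -0.6, 7.4]
opening: 0.0311
```

Emit:
step_arm(plan="2 0 0 -1 0 0 0;2 0 0 -3 0 0 0;2 0 0 -4 0 0 0;2 0 0 -4 0 0 0;2 0 0 -4 0 0 0;2 0 0 -4 0 0 0;2 0 0 0 0 0 0")

```text
clock: 10.38
tool_pos: [0.4632, 0.1876, 0.2168]
orientation: [-179.5, -0.7, -2.7]
force: [1.0, 0.4, 0.4]
opening: 0.0307
```

```bash
python3 - <<'E'
from mv import *
H=np.array([.627,.107,.080,np.radians(7.53)])
print(hp(115,-9,0,H))
delta(hp(115,-9,0,H),RW(H)); print(tool()[2]['joint_pos'],tool()[2]['opening'])
E
```

```text
[0.6406 0.0038 0.1297]
pos [0.4632 0.1876 0.2168] ori [-179.5401   -0.7178   -2.7371] t 10.3833
rotvec [-21.6972  24.6774  77.5321] 84.20791032847352 rows 11.76088133079239
shift cm (after rot) [ 13.438  -15.1773  17.8207] rows 6.472644888423769
shift cm now-axes [18.4861 17.5851  8.8056]
[ 44.7943   3.7478 -22.4966   0.2459 -62.9319  42.3612] 0.030748750672921193
```

Emit:
step_arm(plan="2 0 0 0 -1.81 2.06 6.46;2 0 0 0 -1.81 2.06 6.46;2 0 0 0 -1.81 2.06 6.46;2 0 0 0 -1.81 2.06 6.46;2 0 0 0 -1.81 2.06 6.46;2 0 0 0 -1.81 2.06 6.46;2 0 0 0 -1.81 2.06 6.46;2 0 0 0 -1.81 2.06 6.46;2 0 0 0 -1.81 2.06 6.46;2 0 0 0 -1.81 2.06 6.46;2 0 0 0 -1.81 2.06 6.46;2 0 0 0 -1.81 2.06 6.46")

```text
clock: 11.38
tool_pos: [0.4595, 0.1857, 0.2083]
orientation: [179.4, -30.5, -82.5]
force: [-0.6, 0.1, -0.4]
opening: 0.0312
```

Emit:
step_arm(plan="2 2.7 -3 1.6 0 0 0;2 2.7 -3 1.6 0 0 0;2 2.7 -3 1.6 0 0 0;2 2.7 -3 1.6 0 0 0;2 2.7 -3 1.6 0 0 0;2 0 0 3 0 0 0;2 0 0 3 0 0 0;2 0 0 3 0 0 0;2 0 0 0 0 0 0;2 0 0 0 0 0 0")

```text
clock: 12.22
tool_pos: [0.6262, 0.0083, 0.1271]
orientation: [179.0, -30.4, -82.1]
force: [-0.5, 0.4, -0.1]
opening: 0.0306
```

```bash
python3 - <<'E'
from mv import *
H=np.array([.627,.107,.080,np.radians(7.53)])
delta(hp(115,-9,0,H),RW(H)); print(tool()[2]['joint_pos'],tool()[2]['opening'])
snap('top','t7',(240,160,400,280),5);snap('side','s7',(240,150,400,270),5)
E
```

```text
pos [0.6262 0.0083 0.1271] ori [179.0274 -30.4477 -82.1315] t 12.2167
rotvec [ 0.8022 -0.4502  0.2887] 0.9641061618216902 rows 0.13465169857844836
shift cm (after rot) [ 0.6822 -1.3741  0.0924] rows 0.3685543352488093
shift cm now-axes [ 0.6884 -1.3718  0.0786]
[ 32.932   24.0693 -26.7493  32.0046 -58.4774 -47.0103] 0.03064826465779245
```

View pics/t7.png

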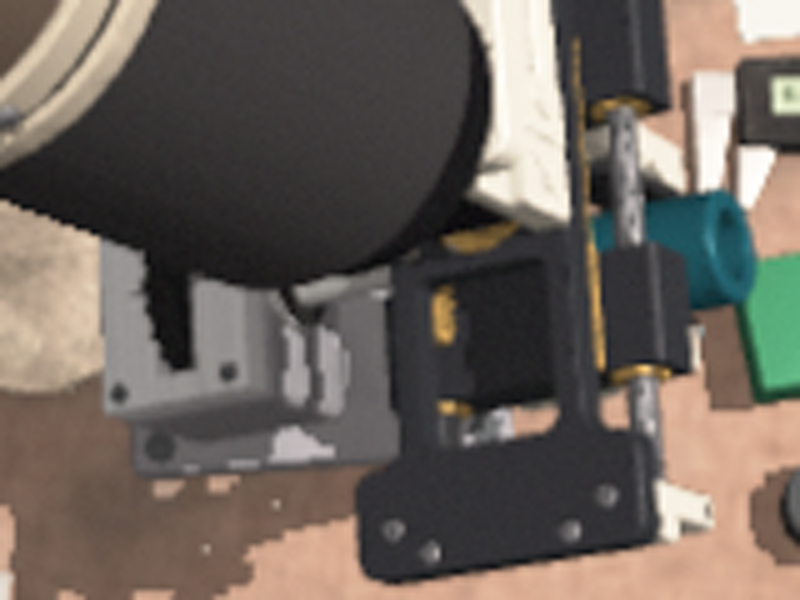

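View pics/s7.png

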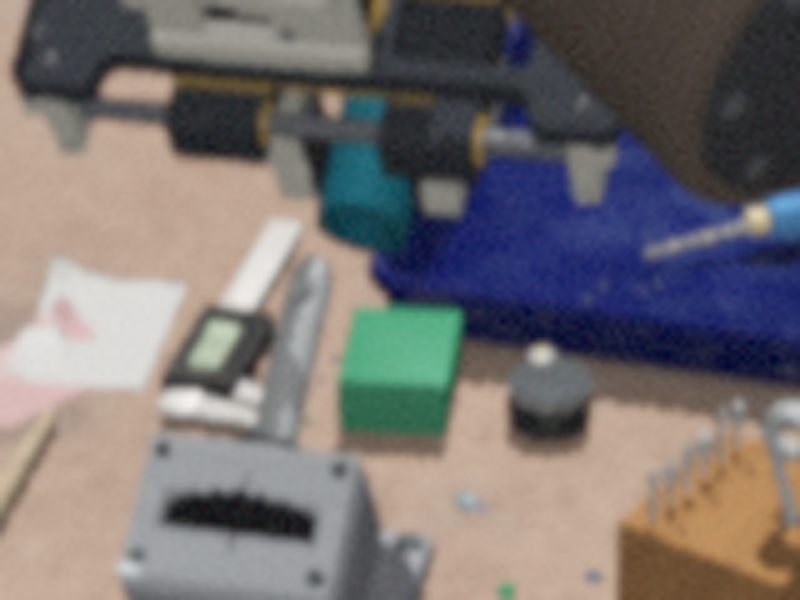

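```bash
cat > tov.py <<'E'
from mv import *
def cyl(n,im,x0,y0,s,C,ax,r,z0,z1,col):
    ax=ax/np.linalg.norm(ax); b=np.cross(ax,[0,0,1]);b/=np.linalg.norm(b);c=np.cross(ax,b);k=np.linspace(0,6.2832,60)
    def pr(q): return (proj(n,q)-[x0,y0]+.5)*s-.5
    E=[]
    for z in(z0,z1):
        w=pr(np.array([C+ax*z+r*(b*np.cos(t)+c*np.sin(t)) for t in k])); E.append(w); cv2.polylines(im,[w.astype(int).reshape(-1,1,2)],True,col,1,cv2.LINE_AA)
    d=E[1].mean(0)-E[0].mean(0); nrm=np.array([-d[1],d[0]])
    for f in(np.argmax,np.argmin):
        i=f(E[0]@nrm);j=f(E[1]@nrm); cv2.line(im,tuple(E[0][i].astype(int)),tuple(E[1][j].astype(int)),col,1,cv2.LINE_AA)
def ov(n,raw,f,crop,s,h,tube=None,off=9e-3):
    x0,y0,x1,y1=crop; img=cv2.imread(raw); im=cv2.resize(img[y0:y1,x0:x1],None,fx=s,fy=s,interpolation=cv2.INTER_CUBIC)
    A=rot_head(h[3]).apply(a)
    cyl(n,im,x0,y0,s,h[:3],A,.0075,0.0,.066,(0,0,255)); cyl(n,im,x0,y0,s,h[:3],A,.0045,.0729,.073,(0,0,255))
    if tube is not None:
        p,r=tube; C=p-off*r.apply([0,0,1]); X=r.apply([1,0,0])
        cyl(n,im,x0,y0,s,C,X,.016,-.025,.025,(0,255,255)); cyl(n,im,x0,y0,s,C,X,.0098,-.025,-.0249,(0,255,0))
    cv2.imwrite('pics/'+f+'.png',im)
E
python3 - <<'E'
from tov import *
H=np.array([.627,.107,.080,np.radians(7.53)])
p,r,o=tool()
ov('side','pics/raw_s7.png','o7s',(270,150,350,250),6,H,(p,r))
ov('top','pics/raw_t7.png','o7t',(270,170,400,270),6,H,(p,r))
E
```

```text
(no output)
```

View pics/o7s.png

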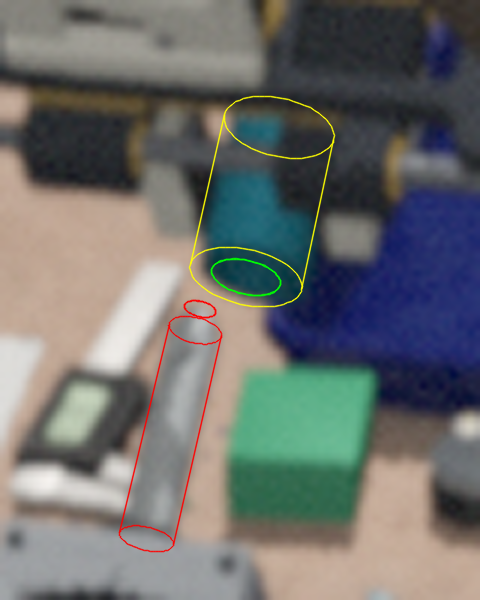

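View pics/o7t.png

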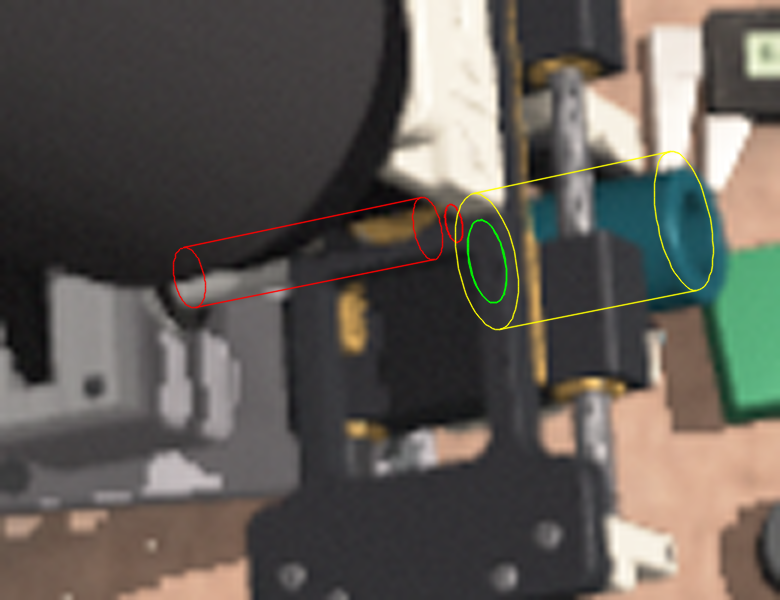

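```bash
python3 - <<'E'
from tov import *
H=np.array([.627,.107,.080,np.radians(7.53)])
p,r,o=tool(); print(p,o['orientation'],o['clock'],o['qvel'])
snap('top','t8');snap('side','s8')
p,r,o=tool(); print(p,o['orientation'],o['clock'],o['qvel'])
ov('side','pics/raw_s8.png','o8s',(270,150,350,250),6,H,(p,r))
ov('top','pics/raw_t8.png','o8t',(270,170,400,270),6,H,(p,r))
E
```

```text
[0.6279 0.0105 0.1292] [179.3234 -30.3535 -82.1587] 12.3167 [ 0.6318 -0.7458  0.6933  0.0942  0.1778 -0.1816]
[0.6281 0.0111 0.1297] [179.4005 -30.3122 -82.1635] 12.4167 [ 0.1634 -0.2145 -0.2535 -0.0716  0.1047 -0.0119]
```

View pics/o8s.png

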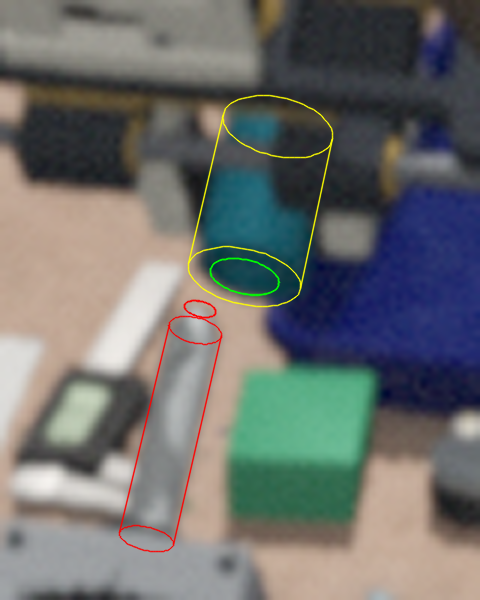

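View pics/o8t.png

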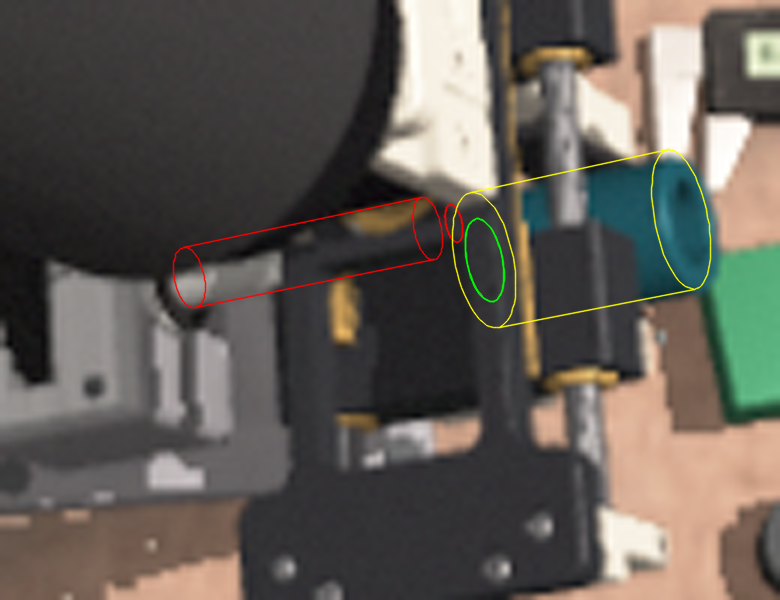

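```bash
python3 - <<'E'
from tov import *
H=np.array([.6287,.107,.080,np.radians(7.53)])
delta(hp(113,-9,0,H),RW(H))
E
```

```text
pos [0.6281 0.0111 0.1297] ori [179.4005 -30.3122 -82.1635] t 12.4167
rotvec [ 0.4455 -0.3136  0.2634] 0.6051238426299727 rows 0.08451450316061071
shift cm (after rot) [ 0.5889 -1.3201  0.4521] rows 0.36321132700575026
shift cm now-axes [ 0.5925 -1.3209  0.445 ]
```

Emit:
step_arm(plan="2 0.6 -1.32 0.45 0.4 -0.3 0.3;2 0 0 0 0 0 0;2 0 0 0 0 0 0;2 0 0 0 0 0 0")

```text
clock: 12.75
tool_pos: [0.6413, 0.0044, 0.1276]
orientation: [179.9, -30.0, -82.5]
force: [-0.1, -0.1, -0.9]
opening: 0.0315
```

```bash
python3 - <<'E'
from tov import *
H=np.array([.6287,.107,.080,np.radians(7.53)])
delta(hp(113,-9,0,H),RW(H))
snap('top','t9');snap('side','s9')
p,r,o=tool()
ov('side','pics/raw_s9.png','o9s',(260,150,360,250),6,H,(p,r))
ov('top','pics/raw_t9.png','o9t',(270,170,400,270),6,H,(p,r))
delta(hp(113,-9,0,H),RW(H))
E
```

```text
pos [0.6413 0.0044 0.1276] ori [179.851  -30.0488 -82.5154] t 12.75
rotvec [ 0.1717 -0.0488 -0.0393] 0.18280109048496515 rows 0.025530878559352675
shift cm (after rot) [-0.0373 -0.0943 -0.146 ] rows 0.0426290158682151
shift cm now-axes [-0.0372 -0.0939 -0.1463]
pos [0.6411 0.0043 0.1275] ori [179.8276 -30.0572 -82.4956] t 12.85
rotvec [ 0.1852 -0.0572 -0.0223] 0.19514032392688702 rows 0.027254235185319414
shift cm (after rot) [-0.0295 -0.1159 -0.1601] rows 0.04793326126851512
shift cm now-axes [-0.0294 -0.1154 -0.1605]
```

View pics/o9s.png

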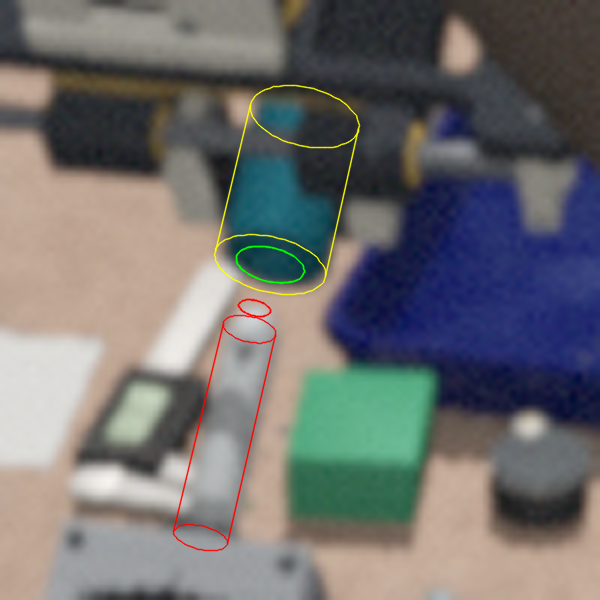

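View pics/o9t.png

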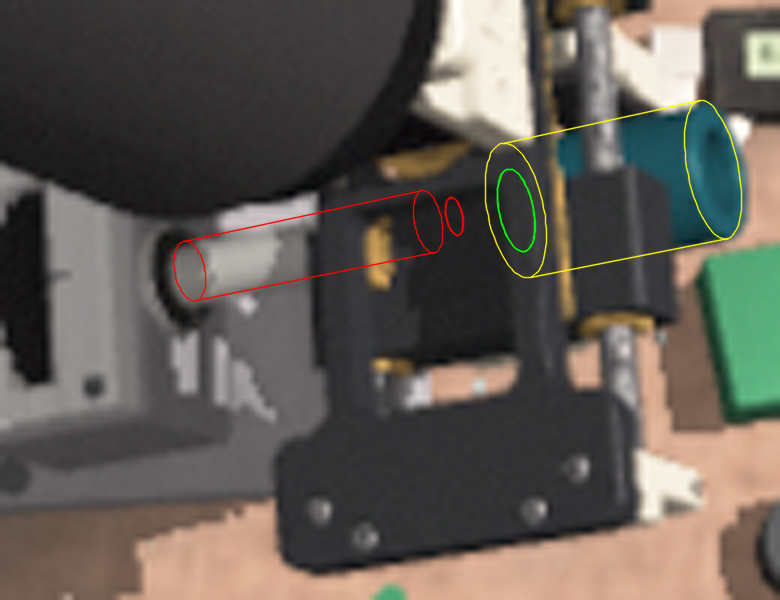

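Emit:
step_arm(plan="2 0 -0.2 -0.12 0.15 0 0;2 -0.7 0 0 0 0 0;2 -0.7 0 0 0 0 0;2 -0.7 0 0 0 0 0;2 -0.5 0 0 0 0 0;2 0 0 0 0 0 0")

```text
clock: 13.35
tool_pos: [0.6399, 0.0283, 0.1144]
orientation: [179.9, -30.1, -82.4]
force: [0.4, -0.2, -0.1]
opening: 0.0307
```

```bash
python3 - <<'E'
from tov import *
H=np.array([.6287,.107,.080,np.radians(7.53)])
snap('side','s10')
p,r,o=tool()
ov('side','pics/raw_s10.png','o10s',(260,150,360,250),6,H,(p,r))
delta(hp(25,-9,0,H),RW(H)); print(o['force'])
E
```

```text
pos [0.6399 0.0279 0.1147] ori [179.9008 -30.0876 -82.4133] t 13.4
rotvec [ 0.0708 -0.0876  0.049 ] 0.12283492256642448 rows 0.017155715442238054
shift cm (after rot) [-6.1517  0.0779 -0.0918] rows 1.4755007699150309
shift cm now-axes [-6.1516  0.0727 -0.1011]
[-0.442  -0.4019 -1.6038]
```

View pics/o10s.png

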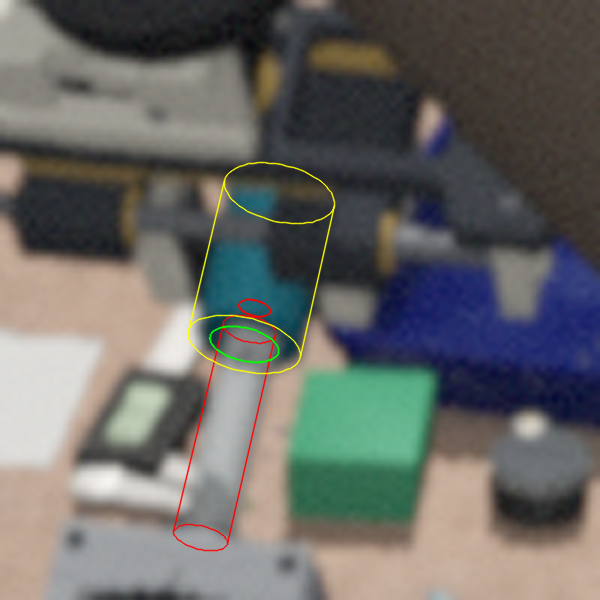

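Emit:
step_arm(plan="2 -0.9 0.03 -0.05 0 0 0;2 -0.9 0 0 0 0 0;2 -0.9 0 0 0 0 0;2 -0.9 0 0 0 0 0;2 0 0 0 0 0 0")

```text
clock: 13.82
tool_pos: [0.6355, 0.0598, 0.0965]
orientation: [179.9, -30.1, -82.4]
force: [1.1, -0.2, -1.5]
opening: 0.031
```

Emit:
step_arm(plan="2 -0.7 0 0 0 0 0;2 -0.7 0 0 0 0 0;2 -0.4 0 0 0 0 0;2 0 0 0 0 0 0;2 0 0 0 0 0 0")

```text
clock: 14.23
tool_pos: [0.6336, 0.0739, 0.0885]
orientation: [179.9, -30.1, -82.5]
force: [-0.5, 0.6, 0.0]
opening: 0.0309
```

```bash
python3 - <<'E'
from tov import *
H=np.array([.6287,.107,.080,np.radians(7.53)])
p,r,o=tool()
delta(hp(25,-9,0,H),RW(H)); print(o['force'],r.inv().apply(o['force']))
E
```

```text
pos [0.6336 0.0739 0.0885] ori [179.9409 -30.0746 -82.4719] t 14.2333
rotvec [ 0.0601 -0.0746 -0.0016] 0.0957512819317809 rows 0.013373084068684482
shift cm (after rot) [-0.8184  0.0556 -0.0354] rows 0.19690078259964064
shift cm now-axes [-0.8184  0.0556 -0.0364]
[-0.4649  0.6134  0.0076] [-0.5752  0.3808 -0.3415]
```

Emit:
step_arm(plan="2 -0.5 0 0 0 0 0;2 -0.2 0 0 0 0 0;2 -0.1 0 0 0 0 0;2 0 0 0 0 0 0")

```text
clock: 14.57
tool_pos: [0.6327, 0.0808, 0.0845]
orientation: [180.0, -30.1, -82.5]
force: [0.5, 1.0, -1.0]
opening: 0.0313
```

Emit:
step_arm(plan="2 -0.1 0 0 0 0 0;2 -0.1 0 0 0 0 0;2 0 0 0 0 0 0")

```text
clock: 14.82
tool_pos: [0.6325, 0.0824, 0.0836]
orientation: [180.0, -30.1, -82.5]
force: [1.0, 0.5, -0.4]
opening: 0.0312
```

Emit:
step_arm(plan="2 -0.1 0 0 0 0 0;2 -0.1 0 0 0 0 0;2 -0.1 0 0 0 0 0;2 0 0 0 0 0 0")

```text
clock: 15.15
tool_pos: [0.6324, 0.0834, 0.0831]
orientation: [179.9, -30.2, -82.5]
force: [3.0, -6.4, 3.2]
opening: 0.031
```

Emit:
step_arm(plan="2 -0.1 0 0 0 0 0;2 -0.1 0 0 0 0 0;2 0 0 0 0 0 0")

```text
clock: 15.4
tool_pos: [0.6323, 0.0835, 0.083]
orientation: [179.9, -30.4, -82.6]
force: [5.9, -14.1, 6.8]
opening: 0.0311
```

```bash
python3 - <<'E'
from tov import *
H=np.array([.6287,.107,.080,np.radians(7.53)])
p,r,o=tool()
delta(hp(25,-9,0,H),RW(H)); print(o['force'],r.inv().apply(o['force']))
snap('side','s11')
ov('side','pics/raw_s11.png','o11s',(260,150,360,250),6,H,(p,r))
snap('top','t11');ov('top','pics/raw_t11.png','o11t',(250,160,360,250),6,H,(p,r))
E
```

```text
pos [0.6323 0.0835 0.083 ] ori [179.8993 -30.3696 -82.5729] t 15.4
rotvec [ 0.1524 -0.3695 -0.0893] 0.4095363517775747 rows 0.05719781449407468
shift cm (after rot) [ 0.2905  0.0472 -0.0263] rows 0.07085725307472351
shift cm now-axes [ 0.2907  0.0468 -0.0243]
[  5.9216 -14.1291   6.836 ] [16.2046 -4.0483  1.5653]
```

View pics/o11s.png

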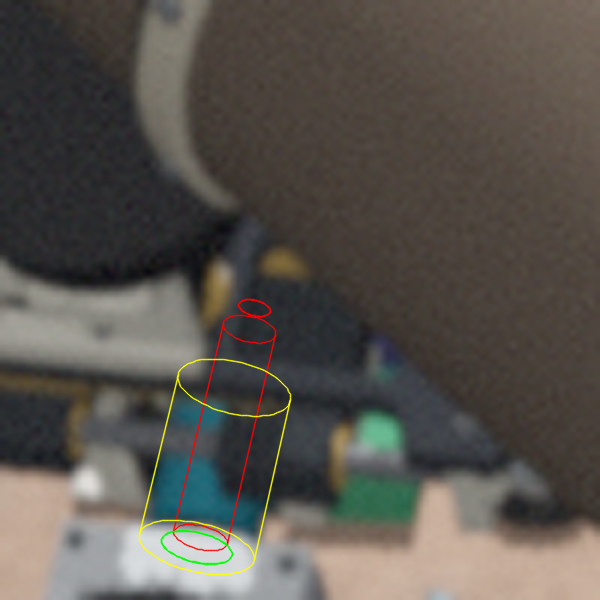

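View pics/o11t.png

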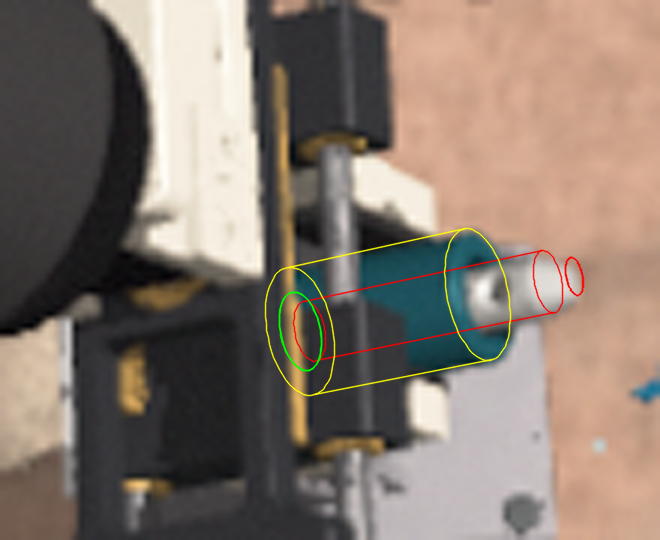

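Emit:
step_arm(plan="5.5 0 0 0 0 0 0;5.5 0 0 0 0 0 0;5.5 0 0 0 0 0 0;5.5 0 0 0 0 0 0;5.5 0 0 0 0 0 0;5.5 0 0 -1 0 0 0;5.5 0 0 -3 0 0 0;5.5 0 0 -4 0 0 0;5.5 0 0 -4 0 0 0")

```text
clock: 16.25
tool_pos: [0.6234, 0.1468, 0.1862]
orientation: [179.8, -30.1, -82.4]
force: [0.6, -0.5, -0.6]
opening: 0.0551
```

```bash
python3 - <<'E'
from tov import *
p,r,o=tool();print(p,o['opening'],o['joint_pos'])
snap('side','s12',(260,180,340,260),7)
snap('top','t12',(250,160,360,250),7)
E
```

```text
[0.6234 0.1468 0.1862] 0.05512688973132172 [ 43.8373  24.9987 -14.3208  25.1055 -71.5341 -48.8115]
```

View pics/s12.png

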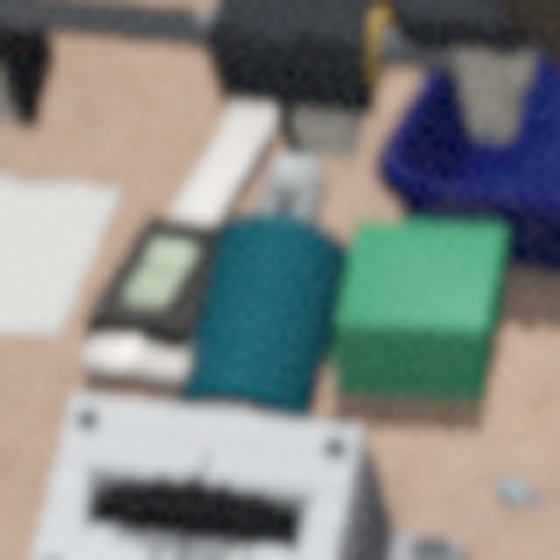

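View pics/t12.png

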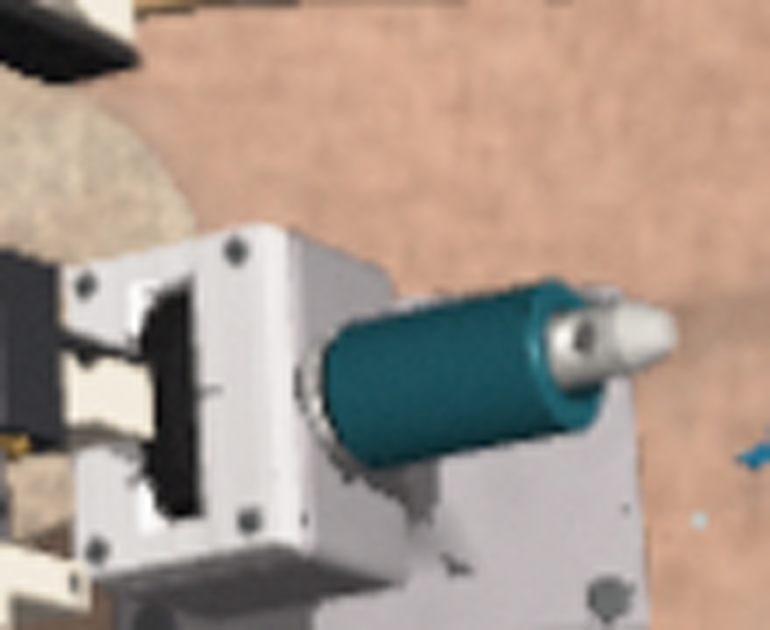

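```bash
python3 - <<'E'
from tov import *
f=lambda x,y,x0,y0,s:((x+.5)/s-.5+x0,(y+.5)/s-.5+y0)
print(tri(f(275,67,330,220,4),f(622,193,190,280,4)))
show(cv2.imread('pics/raw_t12.png'),'c_t',(310,285,380,355),10)
show(cv2.imread('pics/raw_side0.png'),'c_s',(360,220,425,285),10)
print(*[onz('top',f(x,y,190,280,4),.04) for x,y in [(575,48),(750,112),(695,275),(517,215)]])
E
```

```text
(array([0.4701, 0.0323, 0.0739]), np.float64(0.001202685912422383))
[0.5242 0.0515 0.04  ] [ 0.5052 -0.0149  0.04  ] [0.4443 0.0023 0.04  ] [0.4612 0.0687 0.04  ]
```

View pics/c_t.png

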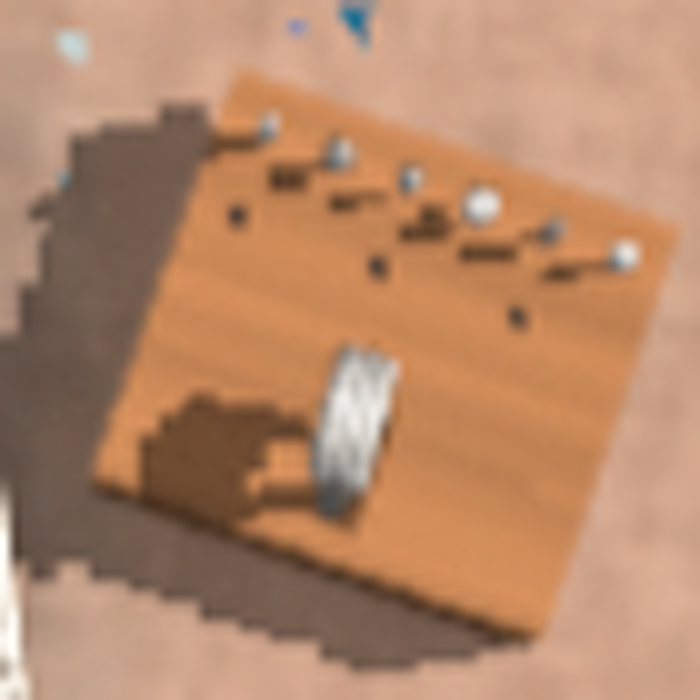

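View pics/c_s.png

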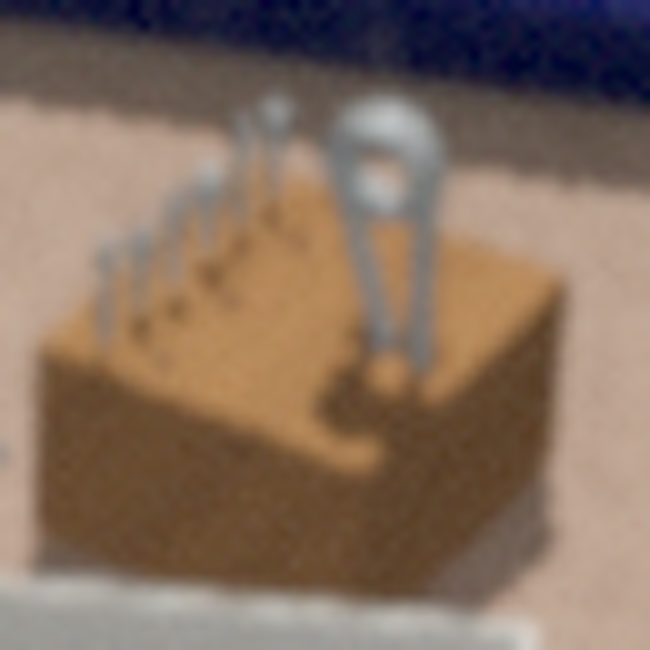

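```bash
python3 - <<'E'
from mv import *
delta([.471,.032,.13],R.from_euler('xyz',[180,0,-15],degrees=True))
E
```

```text
pos [0.627  0.1514 0.1915] ori [-179.4124  -29.783   -82.5629] t 16.35
rotvec [ 17.0301 -26.551  -65.8088] 72.97788194157185 rows 10.192441611951375
shift cm (after rot) [-11.9808  15.5722   6.153 ] rows 4.937315068548504
shift cm now-axes [ 5.4672 17.1212 10.0432]
```

Emit:
step_arm(plan="3.5 0 0 -1 1.55 -2.41 -5.98;3.5 0 0 -1 1.55 -2.41 -5.98;3.5 0 0 0 1.55 -2.41 -5.98;3.5 0 0 0 1.55 -2.41 -5.98;3.5 0 0 0 1.55 -2.41 -5.98;3.5 0 0 0 1.55 -2.41 -5.98;3.5 0 0 0 1.55 -2.41 -5.98;3.5 0 0 0 1.55 -2.41 -5.98;3.5 0 0 0 1.55 -2.41 -5.98;3.5 0 0 0 1.55 -2.41 -5.98;3.5 0 0 0 1.55 -2.41 -5.98")

```text
clock: 17.27
tool_pos: [0.6225, 0.1566, 0.2036]
orientation: [179.7, 0.4, -14.9]
force: [-0.4, -0.1, -0.3]
opening: 0.0352
```

Emit:
step_arm(plan="3.5 -2.4 3.1 1 0 0 0;3.5 -2.4 3.1 1 0 0 0;3.5 -2.4 3.1 1 0 0 0;3.5 -2.4 3.1 1 0 0 0;3.5 -2.4 3.1 1 0 0 0;3.5 0 0 1 0 0 0;3.5 0 0 0 0 0 0;3.5 0 0 0 0 0 0;3.5 0 0 0 0 0 0")

```text
clock: 18.02
tool_pos: [0.467, 0.0384, 0.1455]
orientation: [179.6, 0.3, -15.2]
force: [-0.3, 1.0, -0.3]
opening: 0.035
```

```bash
python3 - <<'E'
from mv import *
delta([.471,.032,.058],R.from_euler('xyz',[180,0,-15],degrees=True)); print(tool()[2]['joint_pos'])
snap('side','s13',(340,170,440,270),6)
E
```

```text
pos [0.467  0.0384 0.1455] ori [179.583    0.2659 -15.2195] t 18.0167
rotvec [ 0.4165  0.2667 -0.2185] 0.5407116916743776 rows 0.07551839269195218
shift cm (after rot) [0.5521 0.5134 8.7462] rows 2.1051771621344626
shift cm now-axes [0.5947 0.4477 8.747 ]
[ 28.9626   5.3959 -30.9297   0.1403 -54.1558  45.7362]
```

View pics/s13.png

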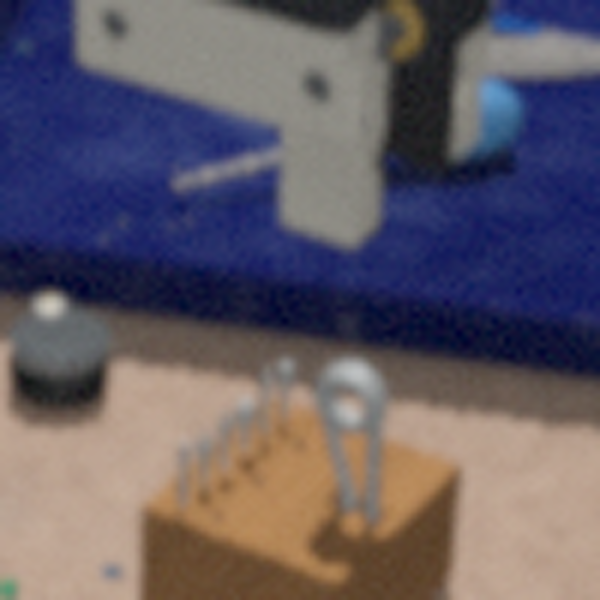

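Emit:
step_arm(plan="3.5 0.55 0.5 0 0.4 0.25 -0.2;3.5 0 0 1.8 0 0 0;3.5 0 0 1.8 0 0 0;3.5 0 0 0 0 0 0;3.5 0 0 0 0 0 0;3.5 0 0 0 0 0 0")

```text
clock: 18.57
tool_pos: [0.4704, 0.0313, 0.1092]
orientation: [179.9, 0.1, -15.0]
force: [-0.6, 0.2, 1.4]
opening: 0.0353
```

```bash
python3 - <<'E'
from mv import *
delta([.471,.032,.058],R.from_euler('xyz',[180,0,-15],degrees=True)); print(tool()[2]['joint_pos'])
snap('side','s14',(340,170,440,270),6)
print((proj('side',tool()[0])-[340,170]+.5)*6, (proj('side',[.471,.032,.076])-[340,170]+.5)*6)
E
```

```text
pos [0.4704 0.0313 0.1092] ori [179.9295   0.0638 -15.0413] t 18.5667
rotvec [ 0.0705  0.0638 -0.0413] 0.10365175470892937 rows 0.014476502054319744
shift cm (after rot) [ 0.0364 -0.078   5.1207] rows 1.2281647123893136
shift cm now-axes [ 0.042  -0.0843  5.1206]
[ 27.8224   8.04   -33.4726   0.0111 -48.5822  47.129 ]
[[362.1418 290.1768]] [[352.9394 394.0234]]
```

View pics/s14.png

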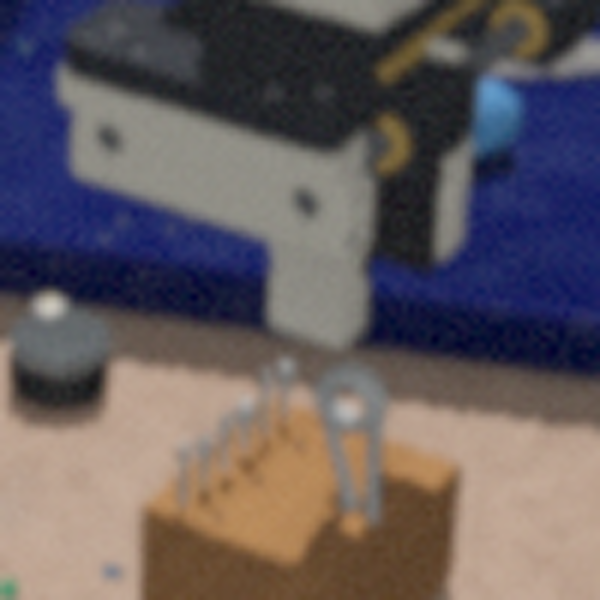

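Emit:
step_arm(plan="3.5 0.04 -0.08 1.7 0 0 0;3.5 0 0 1.7 0 0 0;3.5 0 0 1.7 0 0 0;3.5 0 0 0 0 0 0;3.5 0 0 0 0 0 0")

```text
clock: 19.03
tool_pos: [0.4702, 0.0318, 0.0579]
orientation: [179.9, 0.1, -15.1]
force: [0.3, 0.1, 1.1]
opening: 0.0351
```

```bash
python3 - <<'E'
from mv import *
p,r,o=tool();print(p,o['orientation'],o['force'])
snap('side','s15',(340,170,440,270),6); snap('top','t15',(310,285,380,355),8)
E
```

```text
[0.4702 0.0318 0.0579] [179.8943   0.12   -15.0503] [0.3278 0.1205 1.0934]
```

View pics/s15.png

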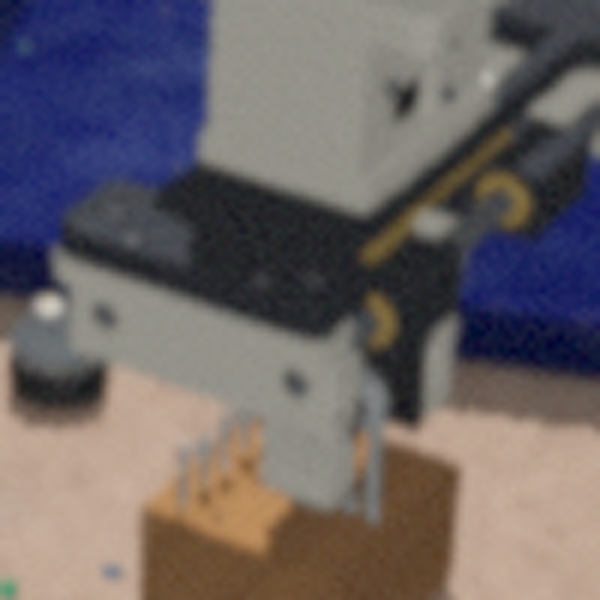

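View pics/t15.png

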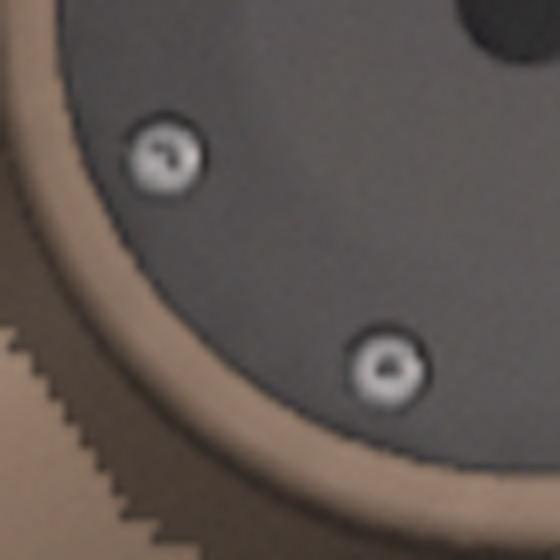

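```bash
python3 - <<'E'
from mv import *
p,r,o=tool()
for d in (-.0385,-.03):
  for x in (-.0095,.0095): print(d,x,(proj('side',p+r.apply([x,d,0]))-[340,170]+.5)*6)
print((proj('side',[.4701,.0323,.0739])-[340,170]+.5)*6)
E
```

```text
-0.0385 -0.0095 [[309.1193 522.4082]]
-0.0385 0.0095 [[248.7668 499.8488]]
-0.03 -0.0095 [[324.8423 507.6638]]
-0.03 0.0095 [[264.6909 485.3625]]
[[355.3962 401.5335]]
```

Emit:
step_arm(plan="0 0 0 0 0 0 0;0 0 0 0 0 0 0;0 0 0 0 0 0 0;0 0 0 0 0 0 0;0 0 0 0 0 0 0;0 0 0 0 0 0 0")

```text
clock: 19.63
tool_pos: [0.4702, 0.0319, 0.0577]
orientation: [179.9, 0.1, -15.1]
force: [0.3, 0.9, 1.9]
opening: 0.01
```

Emit:
step_arm(plan="0 0 0 -1 0 0 0;0 0 0 -2 0 0 0;0 0 0 -3 0 0 0;0 0 0 -3 0 0 0;0 0 0 -3 0 0 0;0 0 0 -3 0 0 0;0 0 0 0 0 0 0;0 0 0 0 0 0 0")

```text
clock: 20.3
tool_pos: [0.4712, 0.0324, 0.2091]
orientation: [-179.9, -0.1, -15.1]
force: [0.6, 0.0, -1.1]
opening: 0.0099
```

```bash
python3 - <<'E'
from mv import *
p,r,o=tool();print(p,o['orientation'],o['force'],o['opening'])
snap('side','s16',(340,120,440,250),6)
H=np.array([.6287,.107,.080,np.radians(7.53)]); H[:3]-=.0028*rot_head(H[3]).apply(a)
print(H)
RC=hR([ex,a,-u],H)
delta(hp(56,100,-8,H),RC)
E
```

```text
[0.4712 0.0324 0.2091] [-179.9214   -0.0628  -15.0712] [ 0.6061  0.0105 -1.1359] 0.009878390298152032
[0.6284 0.1094 0.0786 0.1314]
pos [0.4702 0.032  0.2076] ori [179.9846   0.0771 -15.084 ] t 20.35
rotvec [-29.606    5.9969 -22.0716] 37.411637043870066 rows 5.225088972607551
shift cm (after rot) [15.8975 -5.695  -1.6311] rows 4.068436137327713
shift cm now-axes [ 12.4672 -11.4189   1.4151]
```

View pics/s16.png

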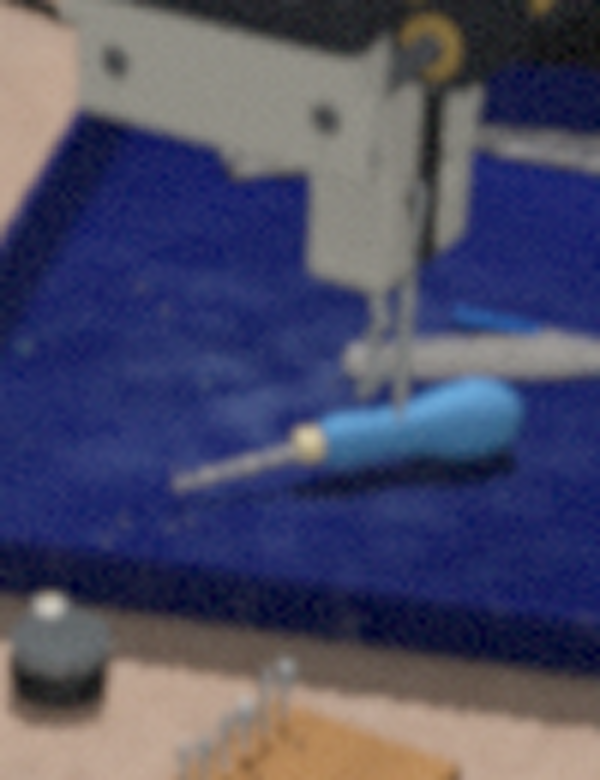

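```bash
python3 - <<'E'
from mv import *
snap('side','s17',(370,130,430,200),11); p,r,o=tool(); print(p)
im=cv2.imread('pics/s17.png')
pr=lambda v:(proj('side',p+r.apply(np.array(v)/1000))-[370,130]+.5)[0]*11
for v in [(-8,0,43.7),(-8,0,36.7),(-8,0,0),(-10,0,43.7),(-6,0,43.7)]: q=pr(v); print(v,q); cv2.circle(im,tuple(q.astype(int)),3,(0,0,255),-1)
cv2.imwrite('pics/s17.png',im)
E
```

```text
[0.4697 0.0318 0.2067]
(-8, 0, 43.7) [410.6426 671.2048]
(-8, 0, 36.7) [413.6481 628.1069]
(-8, 0, 0) [429.8025 396.4572]
(-10, 0, 43.7) [422.9403 675.0015]
(-6, 0, 43.7) [398.369  667.4156]
```

View pics/s17.png

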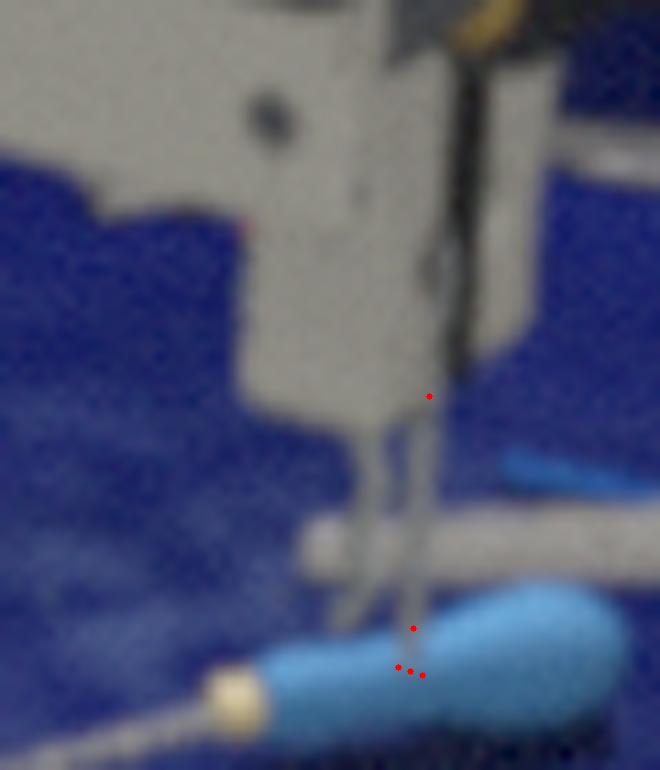

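```bash
python3 - <<'E'
from mv import *
show(cv2.imread('pics/raw_s9.png'),'hs9',(285,190,325,220),20)
show(cv2.imread('pics/raw_s12.png'),'hs12',(285,190,325,220),20)
E
```

```text
(no output)
```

View pics/hs9.png

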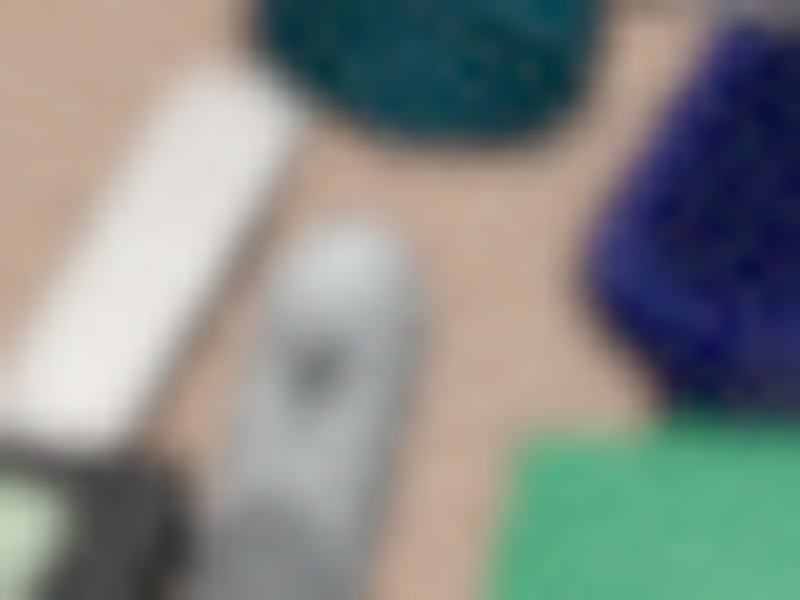

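View pics/hs12.png

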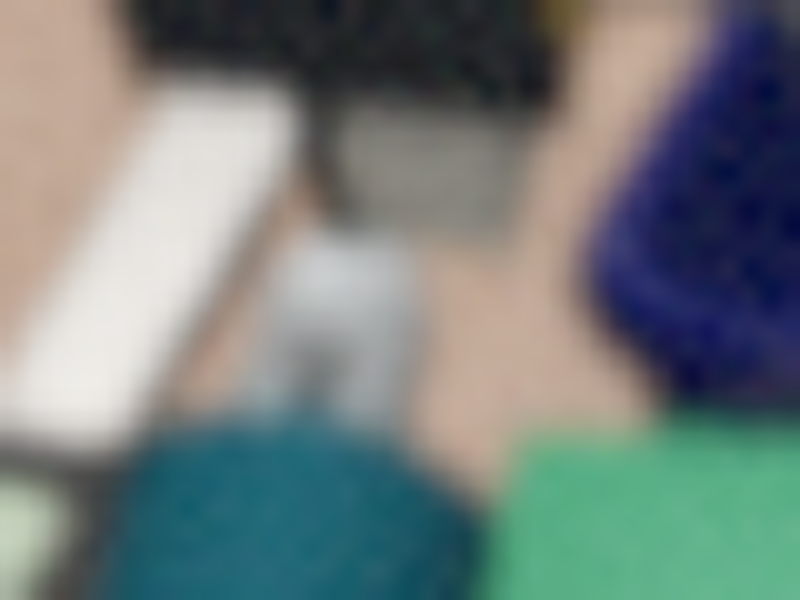

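```bash
python3 - <<'E'
from mv import *
H0=np.array([.627,.1064,.0795,np.radians(7.53)])
H=np.array([.6284,.1094,.0786,np.radians(7.53)])
w,e=tri((300.4,207.8),(331.4,207.9)); print(w,e)
for h in(H0,H):
    q=world(np.array([0,0,0,-h[3]]),(w-h[:3]))*1000; print(q@a,q@u,q@ex)
print(proj('top',hp(56,7,0,H)),proj('side',hp(56,7,0,H)))
E
```

```text
[0.6324 0.0637 0.1148] 0.0005669817403364688
54.92136314120273 9.012046096604246 -0.20684367193825956
57.78815056143012 8.396136092367856 -1.987906487761276
[[330.704 207.177]] [[298.9854 208.9766]]
```

```bash
python3 - <<'E'
from mv import *
H=np.array([.6284,.1094,.0786,np.radians(7.53)])
delta(hp(56.2,80,7.6,H),hR([ex,a,-u],H)); print(hp(56.2,80,7.6,H))
E
```

```text
pos [0.4697 0.0318 0.2067] ori [179.9128   0.1619 -15.0898] t 20.4
rotvec [-29.5517   6.0938 -22.0506] 37.371961933867425 rows 5.219547756126735
shift cm (after rot) [17.5111 -5.6453  0.2851] rows 4.4126669976352435
shift cm now-axes [ 14.3472 -11.1209   3.0121]
[0.6371 0.1018 0.176 ]
```

Emit:
step_arm(plan="0 0 0 0 -4.93 1.02 -3.68;0 0 0 0 -4.93 1.02 -3.68;0 0 0 0 -4.93 1.02 -3.68;0 0 0 0 -4.93 1.02 -3.68;0 0 0 0 -4.93 1.02 -3.68;0 0 0 0 -4.93 1.02 -3.68;0 3.5 -1.13 0 0 0 0;0 3.5 -1.13 0 0 0 0;0 3.5 -1.13 0 0 0 0;0 3.5 -1.13 0 0 0 0;0 3.5 -1.13 0 0 0 0;0 0 0 0 0 0 0")

```text
clock: 21.4
tool_pos: [0.6411, 0.1052, 0.1745]
orientation: [149.8, 0.2, 7.6]
force: [-0.0, -0.4, 0.2]
opening: 0.0097
```

Emit:
step_arm(plan="0 0 0 0 0 0 0;0 0 0 0 0 0 0;0 0 0 0 0 0 0")

```text
clock: 21.65
tool_pos: [0.6364, 0.1029, 0.1787]
orientation: [149.9, 0.0, 7.6]
force: [-0.6, 0.2, -0.1]
opening: 0.0097
```

```bash
python3 - <<'E'
from mv import *
H=np.array([.6284,.1094,.0786,np.radians(7.53)])
delta(hp(56.2,70,7.6,H),hR([ex,a,-u],H)); print(tool()[2]['joint_pos'])
E
```

```text
pos [0.6364 0.1029 0.1787] ori [149.9136   0.0216   7.5816] t 21.65
rotvec [ 0.0864 -0.0072  0.0555] 0.10294813249094069 rows 0.014378230794824119
shift cm (after rot) [ 0.0477 -0.0307  1.2938] rows 0.3105669641501502
shift cm now-axes [ 0.0476 -0.0326  1.2938]
[ 40.0416  24.4952 -16.8095  27.057  -68.3578  43.0146]
```

Emit:
step_arm(plan="0 0.05 -0.03 1.3 0 0 0;0 0 0 0 0 0 0;0 0 0 0 0 0 0;0 0 0 0 0 0 0")

```text
clock: 21.98
tool_pos: [0.6385, 0.0974, 0.1689]
orientation: [150.0, -0.1, 7.6]
force: [0.6, -0.3, 0.2]
opening: 0.0101
```

```bash
cat > tip.py <<'E'
from mv import *
H=np.array([.6284,.1094,.0786,np.radians(7.53)])
def tipshow(tag,crops,s=10):
    raws={n:snapshot(n) for n in('side','top')}
    p,r,o=tool()
    for n in crops:
        x0,y0,x1,y1=crops[n]; cv2.imwrite(f'pics/raw_{n}{tag}.png',raws[n]); show(raws[n],f'{n}{tag}',crops[n],s); im=cv2.imread(f'pics/{n}{tag}.png')
        c=lambda q:tuple(((proj(n,q)[0]-[x0,y0]+.5)*s-.5).astype(int))
        cv2.line(im,c(p+r.apply([-.008,0,.0437])),c(p+r.apply([-.008,0,.0])),(0,0,255),1)
        cv2.line(im,c(hp(56,0,0,H)),c(hp(56,20,0,H)),(0,255,255),1)
        cv2.circle(im,c(hp(56,7,0,H)),3,(0,255,255),-1)
        cv2.imwrite(f'pics/{n}{tag}o.png',im)
    return p,r,o
E
python3 - <<'E'
from tip import *
tipshow('20',{'side':(270,160,340,230),'top':(290,180,360,240)})
delta(hp(56.2,70,7.6,H),hR([ex,a,-u],H))
E
```

```text
pos [0.6388 0.0977 0.1689] ori [149.99    -0.139    7.6048] t 22.0833
rotvec [ 0.01   -0.1578 -0.0047] 0.1581665797158553 rows 0.022090304429588727
shift cm (after rot) [-0.1189 -0.0164  0.171 ] rows 0.05011510697035385
shift cm now-axes [-0.1194 -0.0164  0.1707]
```

View pics/side20o.png

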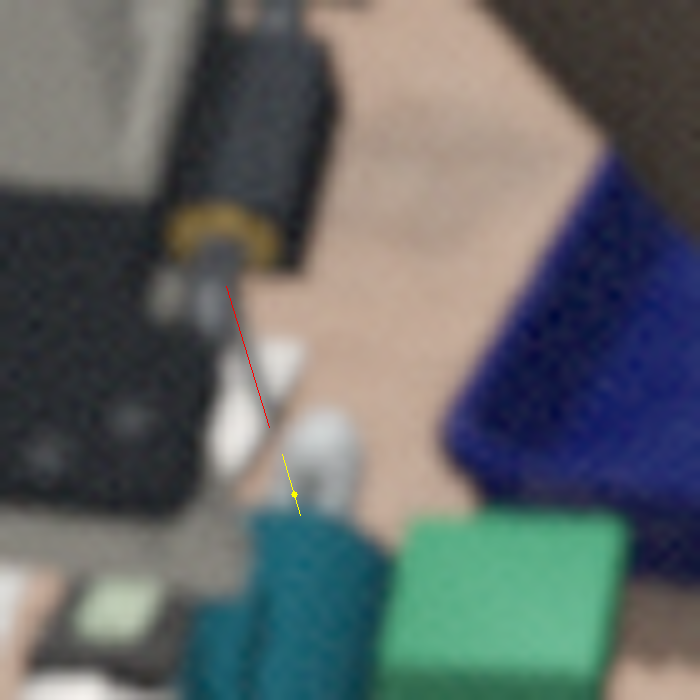

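View pics/top20o.png

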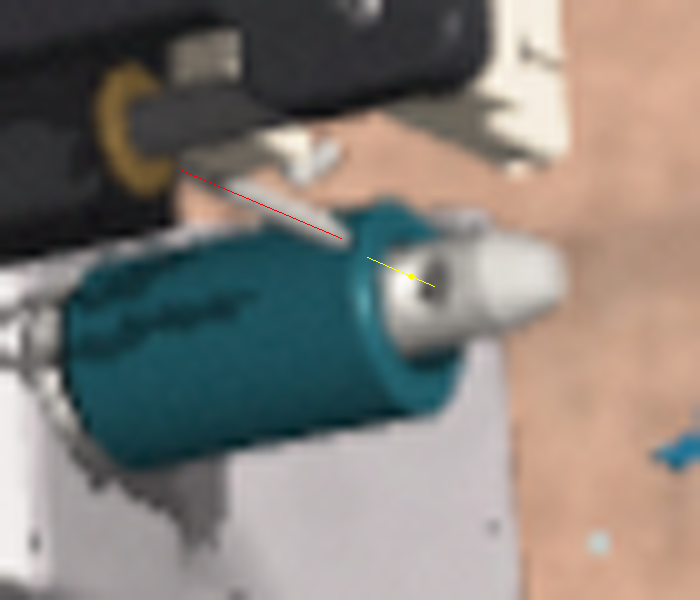

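```bash
python3 - <<'E'
from tip import *
show(cv2.imread('pics/raw_side20.png'),'z20',(284,185,314,213),24)
show(cv2.imread('pics/raw_top20.png'),'z20t',(305,190,345,220),20)
p,r,o=tool()
for n,c,s in(('side',(284,185),24),('top',(305,190),20)): print(n,(proj(n,np.array([p+r.apply([-.008,0,.0437]),p+r.apply([-.008,0,.0367]),p+r.apply([-.008,0,.0267])]))-c+.5)*s,(proj(n,hp(56,7,0,H))-c+.5)*s)
E
```

```text
side [[312.5087 427.7903]
 [296.5503 375.3325]
 [273.4096 299.2652]] [[371.6491 587.4385]]
top [[383.8903 278.3767]
 [334.4963 257.4199]
 [262.6808 226.9503]] [[524.0801 353.5392]]
```

View pics/z20.png

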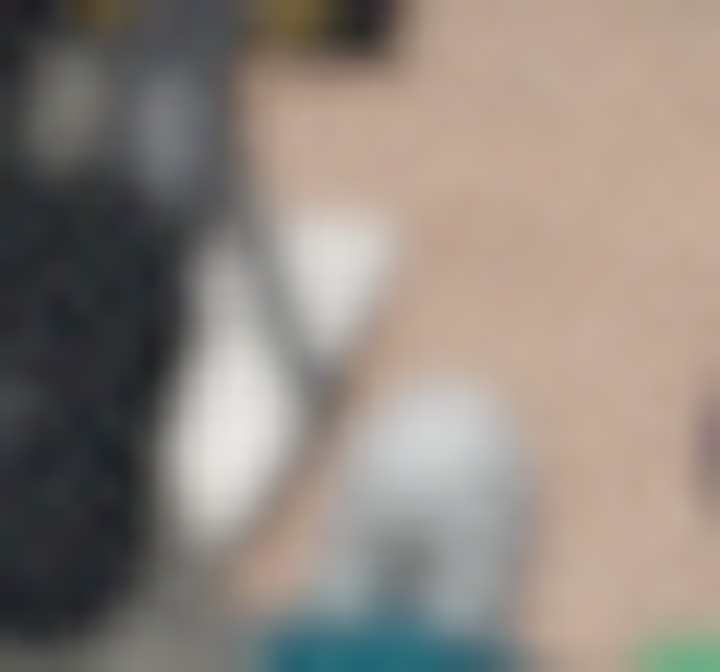

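View pics/z20t.png

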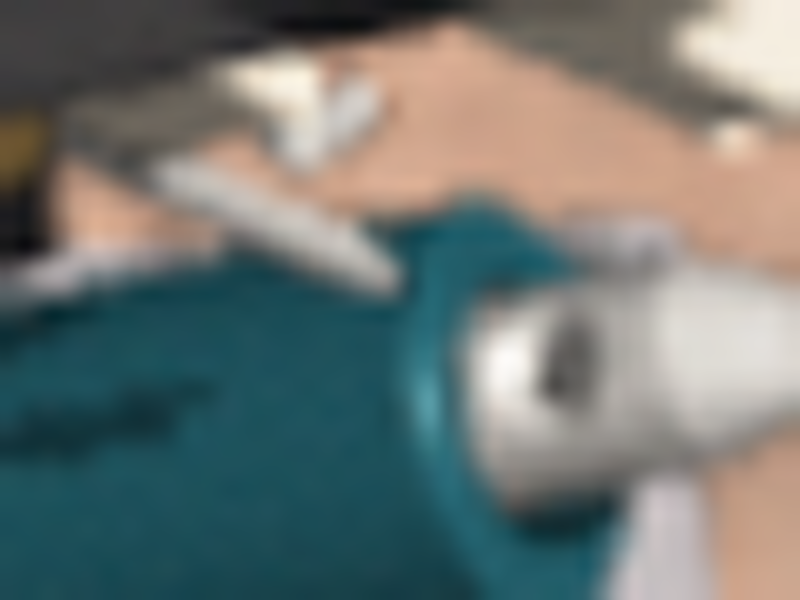

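```bash
python3 - <<'E'
from tip import *
delta(hp(57.3,58,6.7,H),hR([ex,a,-u],H))
E
```

```text
pos [0.6388 0.0977 0.1689] ori [149.99    -0.139    7.6048] t 22.0833
rotvec [ 0.01   -0.1578 -0.0047] 0.1581665797158553 rows 0.022090304429588727
shift cm (after rot) [-0.2089  0.0936  1.371 ] rows 0.3333409238564931
shift cm now-axes [-0.2127  0.0934  1.3705]
```

Emit:
step_arm(plan="0 -0.2 0.09 0 0 -0.15 0;0 0 0 0.7 0 0 0;0 0 0 0.65 0 0 0;0 0 0 0 0 0 0;0 0 0 0 0 0 0;0 0 0 0 0 0 0")

```text
clock: 22.58
tool_pos: [0.6378, 0.0895, 0.1566]
orientation: [149.9, 0.1, 7.5]
force: [0.3, -0.3, 0.3]
opening: 0.0099
```

```bash
python3 - <<'E'
from tip import *
delta(hp(57.3,58,6.7,H),hR([ex,a,-u],H))
tipshow('21',{'side':(284,185,314,213),'top':(305,190,345,220)},20)
E
```

```text
pos [0.6378 0.0895 0.1566] ori [149.9399   0.0744   7.5019] t 22.5833
rotvec [0.0601 0.0785 0.0129] 0.09971470970157434 rows 0.013926635433180774
shift cm (after rot) [ 0.0026  0.0144 -0.0924] rows 0.022426941342388772
shift cm now-axes [ 0.0025  0.0145 -0.0924]
```

View pics/side21.png

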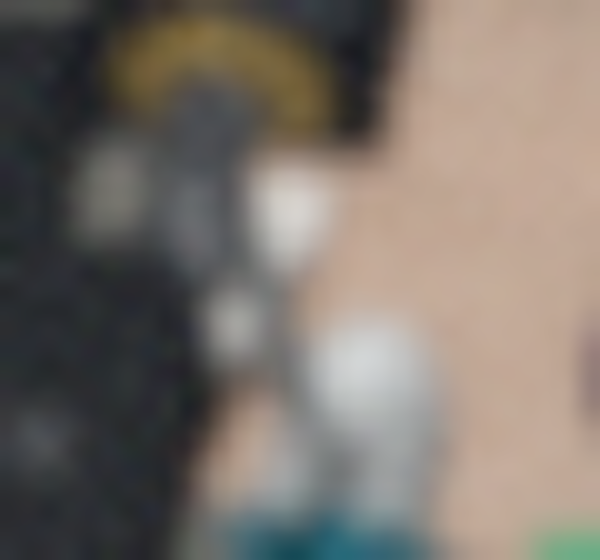

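View pics/top21.png

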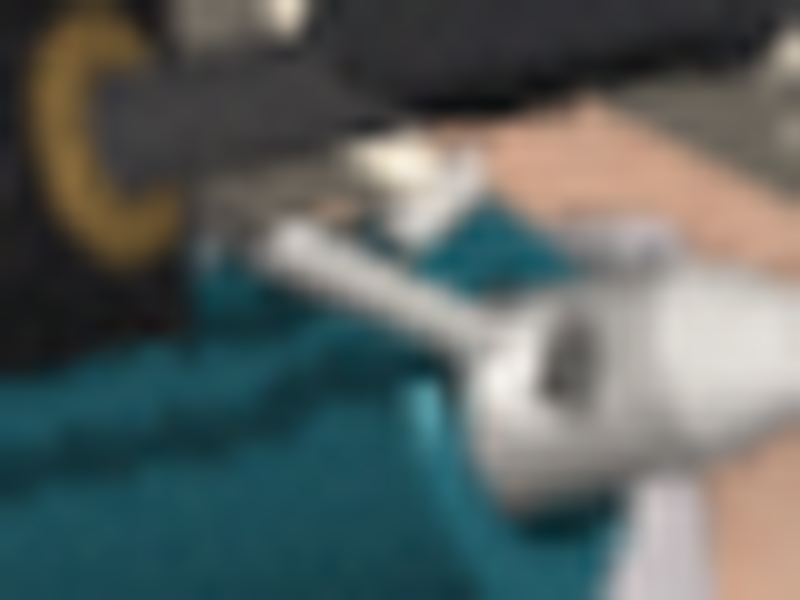

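Emit:
step_arm(plan="0 0 0 0.3 0 0 0;0 0 0 0.3 0 0 0;0 0 0 0.2 0 0 0;0 0 0 0 0 0 0;0 0 0 0 0 0 0")

```text
clock: 23.1
tool_pos: [0.6382, 0.0855, 0.1497]
orientation: [149.9, 0.1, 7.5]
force: [-0.2, -0.3, -0.7]
opening: 0.0099
```

```bash
python3 - <<'E'
from tip import *
p,r,o=tool(); print(r.inv().apply(o['force']))
delta(hp(57.3,23.7,6.7,H),hR([ex,a,-u],H))
tipshow('22',{'side':(284,185,314,213),'top':(305,190,345,220)},20)
E
```

```text
[-0.2666 -0.0951  0.7415]
pos [0.6382 0.0855 0.1497] ori [149.9451   0.0746   7.4999] t 23.1
rotvec [0.0549 0.0797 0.0113] 0.09740073949467637 rows 0.013603455236686643
shift cm (after rot) [0.0145 0.0121 2.5367] rows 0.6083434496494683
shift cm now-axes [0.0181 0.0097 2.5367]
```

View pics/side22.png

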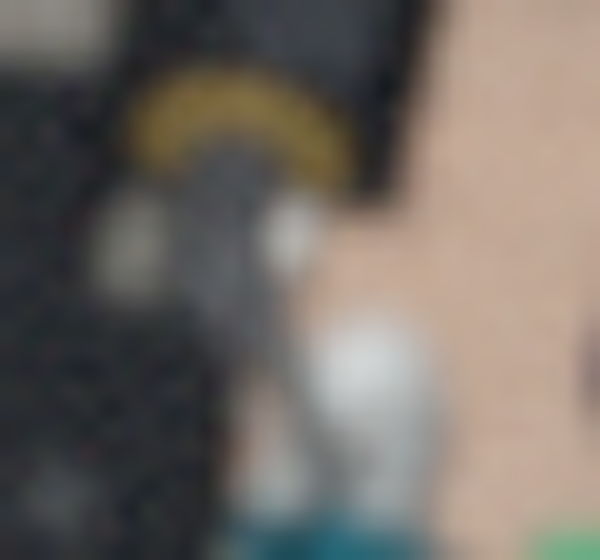

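View pics/top22.png

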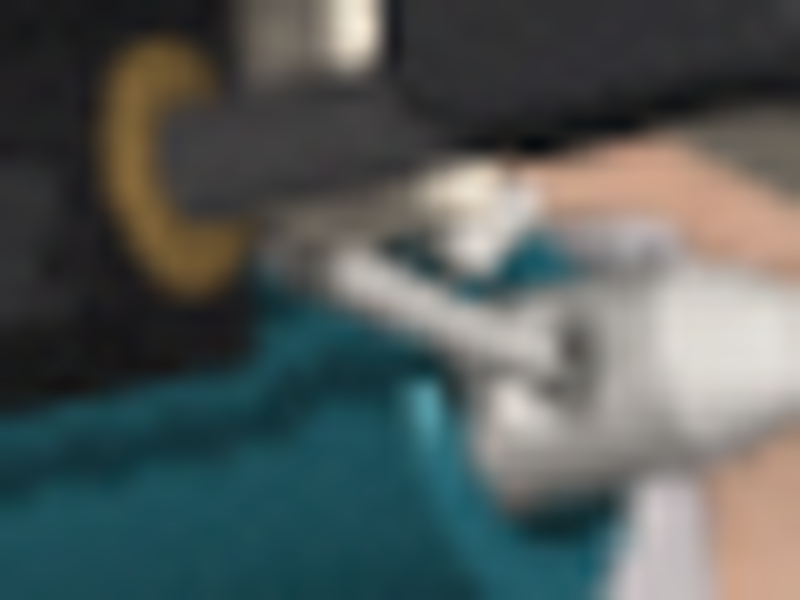

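Emit:
step_arm(plan="0 0 0 0.15 0 0 0;0 0 0 0.15 0 0 0;0 0 0 0.15 0 0 0;0 0 0 0 0 0 0")

```text
clock: 23.53
tool_pos: [0.6384, 0.0832, 0.1456]
orientation: [149.9, 0.1, 7.5]
force: [-0.4, 0.0, -0.6]
opening: 0.0094
```

```bash
python3 - <<'E'
from tip import *
p,r,o=tool(); print(r.inv().apply(o['force']))
delta(hp(57.3,23.7,6.7,H),hR([ex,a,-u],H))
E
```

```text
[-0.3795 -0.3458  0.4635]
pos [0.6384 0.0832 0.1456] ori [149.9482   0.0813   7.5   ] t 23.5333
rotvec [0.0518 0.0854 0.0147] 0.10097018827181951 rows 0.01410198160220943
shift cm (after rot) [0.0237 0.0165 2.0712] rows 0.4967423695963567
shift cm now-axes [0.0268 0.0147 2.0712]
```

Emit:
step_arm(plan="0 0 0 0.2 0 0 0;0 0 0 0.2 0 0 0;0 0 0 0.2 0 0 0;0 0 0 0 0 0 0")

```text
clock: 23.87
tool_pos: [0.6389, 0.0803, 0.1404]
orientation: [150.0, 0.1, 7.5]
force: [0.8, -0.9, -0.5]
opening: 0.0098
```

```bash
python3 - <<'E'
from tip import *
p,r,o=tool(); print(r.inv().apply(o['force']))
delta(hp(57.3,23.7,6.7,H),hR([ex,a,-u],H))
tipshow('23',{'side':(284,185,314,213),'top':(305,190,345,220)},20)
E
```

```text
[0.6742 0.6204 0.9241]
pos [0.6389 0.0803 0.1404] ori [149.952    0.0676   7.5075] t 23.8667
rotvec [0.048  0.0698 0.0144] 0.0859194097941715 rows 0.011999917569018364
shift cm (after rot) [0.0081 0.0197 1.4698] rows 0.35250653184152075
shift cm now-axes [0.0099 0.0185 1.4698]
```

View pics/top23.png

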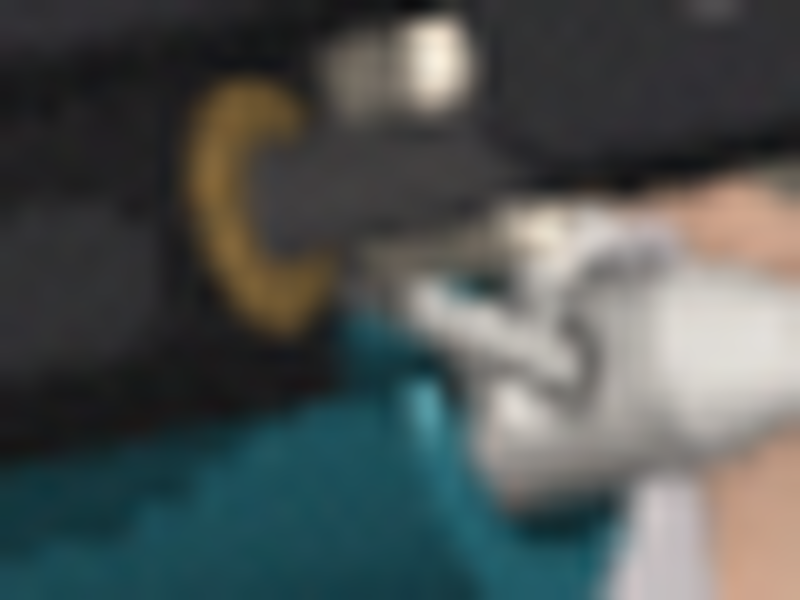

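The leg is in the hole (at about (560,370) in the crop) with no side force. Pushing on.

Emit:
step_arm(plan="0 0 0 0.2 0 0 0;0 0 0 0.2 0 0 0;0 0 0 0.2 0 0 0;0 0 0 0 0 0 0")

```text
clock: 24.3
tool_pos: [0.6392, 0.0772, 0.1351]
orientation: [150.0, 0.1, 7.5]
force: [1.2, -0.6, -2.0]
opening: 0.0094
```

Emit:
step_arm(plan="0 0 0 0.2 0 0 0;0 0 0 0.2 0 0 0;0 0 0 0 0 0 0")

```text
clock: 24.55
tool_pos: [0.6392, 0.0751, 0.1315]
orientation: [149.9, 0.1, 7.5]
force: [0.9, -1.1, -1.7]
opening: 0.0096
```

```bash
python3 - <<'E'
from tip import *
p,r,o=tool(); print(r.inv().apply(o['force']))
delta(hp(57.3,23.7,6.7,H),hR([ex,a,-u],H))
E
```

```text
[0.799  0.1738 2.0344]
pos [0.6392 0.0751 0.1315] ori [149.9458   0.1058   7.4841] t 24.55
rotvec [0.0541 0.1146 0.0132] 0.12742663350411074 rows 0.017797015852529432
shift cm (after rot) [0.0457 0.0173 0.4391] rows 0.10595344314652749
shift cm now-axes [0.0465 0.0169 0.439 ]
```

```bash
python3 - <<'E'
from tip import *
tipshow('24',{'side':(280,180,320,220),'top':(300,185,350,225)},14)
E
```

```text
(no output)
```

View pics/top24.png

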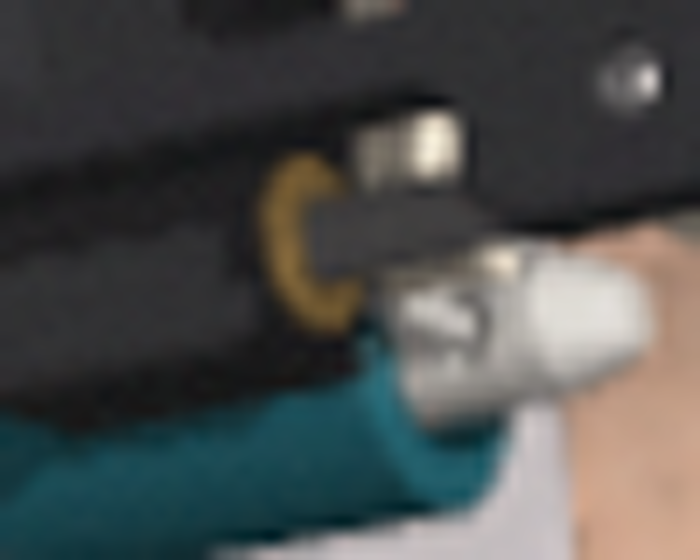

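View pics/side24.png

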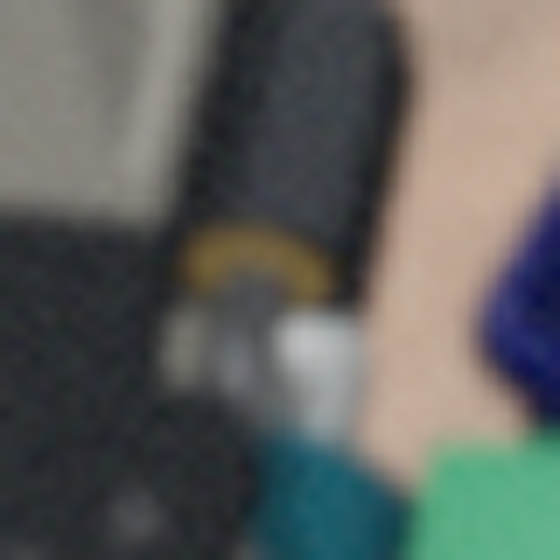

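Emit:
step_arm(plan="0 0 0 0.15 0 0 0;0 0 0 0.1 0 0 0;0 0 0 0 0 0 0")

```text
clock: 24.9
tool_pos: [0.6396, 0.0741, 0.1298]
orientation: [149.9, 0.1, 7.5]
force: [0.7, 0.3, -0.9]
opening: 0.0096
```

Emit:
step_arm(plan="0 0 0 0.1 0 0 0;0 0 0 0.1 0 0 0;0 0 0 0 0 0 0")

```text
clock: 25.15
tool_pos: [0.6399, 0.0732, 0.1283]
orientation: [150.0, 0.0, 7.5]
force: [-0.7, 0.3, 0.6]
opening: 0.0097
```

```bash
python3 - <<'E'
from tip import *
p,r,o=tool(); print(r.inv().apply(o['force']),r.inv().apply(o['moment']))
delta(hp(57.3,23.7,6.7,H),hR([ex,a,-u],H))
E
```

```text
[-0.6471 -0.0605 -0.674 ] [ 1.6452  0.1298 -0.0617]
pos [0.6399 0.0732 0.1283] ori [149.9565   0.0497   7.5133] t 25.15
rotvec [0.0435 0.0514 0.0104] 0.06813262169002553 rows 0.009515729286316414
shift cm (after rot) [0.0031 0.0126 0.0623] rows 0.01526567518881312
shift cm now-axes [0.0032 0.0126 0.0623]
```

Emit:
step_arm(plan="0 0 0 0.1 0 0 0;0 0 0 0 0 0 0;0 0 0 0 0 0 0")

```text
clock: 25.4
tool_pos: [0.6401, 0.0729, 0.1275]
orientation: [150.0, 0.0, 7.5]
force: [1.4, 0.3, 0.4]
opening: 0.0097
```

```bash
python3 - <<'E'
from tip import *
p,r,o=tool(); print(r.inv().apply(o['force']),r.inv().apply(o['moment']))
delta(hp(57.3,23.7,6.7,H),hR([ex,a,-u],H))
tipshow('25',{'side':(250,170,330,240),'top':(280,170,360,240)},9)
E
```

```text
[ 1.4332  0.0687 -0.4088] [ 1.6596  0.3223 -0.053 ]
pos [0.6401 0.0729 0.1275] ori [149.9657   0.0333   7.5208] t 25.4
rotvec [0.0343 0.0334 0.0087] 0.04867717737386573 rows 0.0067984884600371135
shift cm (after rot) [-0.0139  0.0204 -0.0215] rows 0.007853854995794766
shift cm now-axes [-0.0139  0.0205 -0.0215]
```

View pics/top25.png

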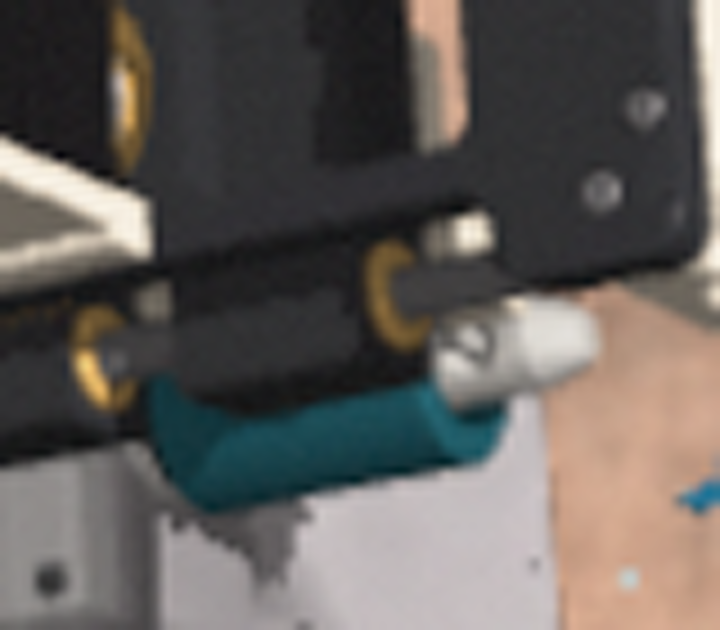

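View pics/side25.png

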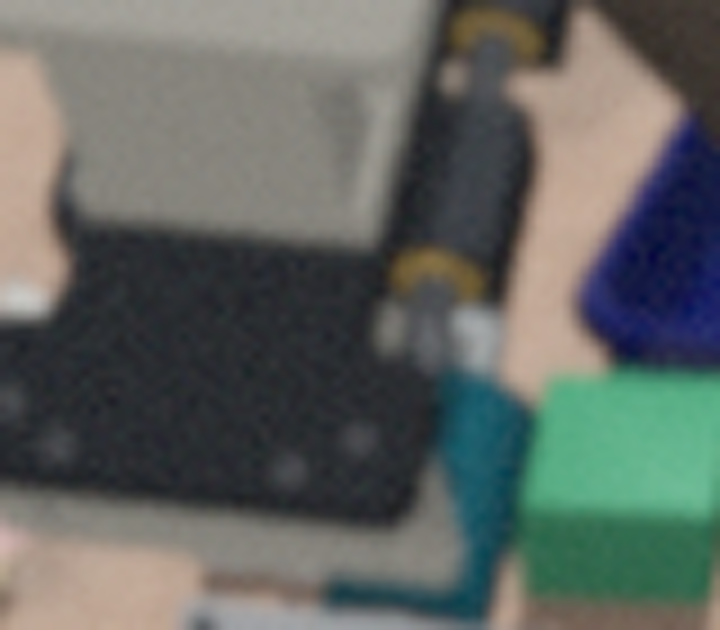

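Emit:
step_arm(plan="4 0 0 0 0 0 0;4 0 0 0 0 0 0;4 0 0 0 0 0 0;4 0 0 0 0 0 0;4 0 0 0 0 0 0;4 0 0 -1 0 0 0;4 0 0 -3 0 0 0;4 0 0 -4 0 0 0;4 0 0 -4 0 0 0;4 -3 0 0 0 0 0;4 -3 0 0 0 0 0;4 -3 0 0 0 0 0")

```text
clock: 26.5
tool_pos: [0.542, 0.1212, 0.2321]
orientation: [150.0, 0.0, 7.5]
force: [-0.8, 0.8, -0.4]
opening: 0.0404
```

```bash
python3 - <<'E'
from tip import *
tipshow('26',{'side':(260,170,340,240),'top':(280,170,360,240)},9); p,r,o=tool(); print(p,o['opening'],o['force'])
E
```

```text
[0.5399 0.1202 0.2326] 0.03978983831502021 [-0.3886  0.261  -0.0808]
```

View pics/top26.png

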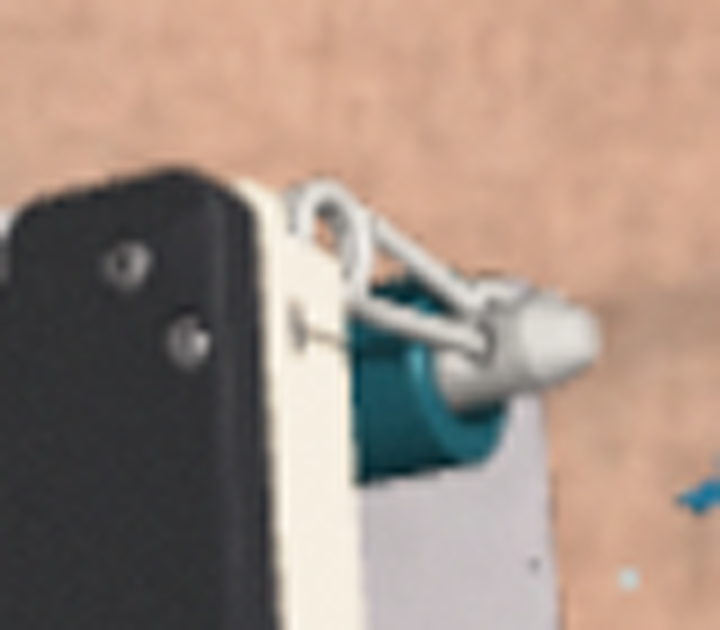

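View pics/side26.png

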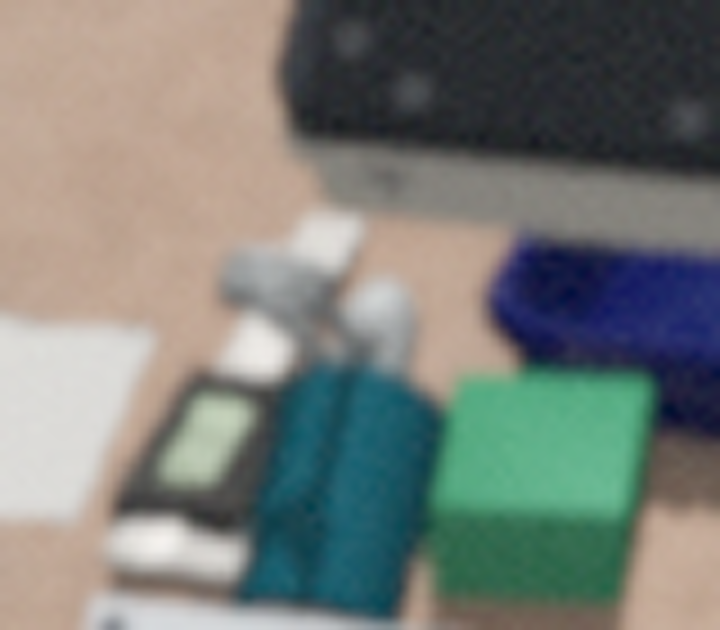

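Emit:
step_arm(plan="4 -3 -3 -1 0 0 0;4 -3 -3 -1 0 0 0;4 -2 -3 -1 0 0 0;4 0 0 0 0 0 0;4 0 0 0 0 0 0")

```text
clock: 27.02
tool_pos: [0.4539, 0.2019, 0.2133]
orientation: [150.0, 0.0, 7.7]
force: [1.0, 0.0, -0.2]
opening: 0.0406
```

```bash
python3 - <<'E'
from tip import *
Hc=H.copy()
crops={'side':(275,170,335,225),'top':(295,175,355,230)}; s=13
for n in crops:
    x0,y0,x1,y1=crops[n]; raw=snapshot(n); cv2.imwrite(f'pics/raw_{n}27.png',raw); show(raw,f'{n}27',crops[n],s); im=cv2.imread(f'pics/{n}27.png')
    def poly(q,col): 
        w=(proj(n,np.array(q))-[x0,y0]+.5)*s-.5; cv2.polylines(im,[w.astype(int).reshape(-1,1,2)],False,col,1,cv2.LINE_AA)
    for d,col in((0,(0,0,255)),(-6,(255,0,0))):
        X=-1.3;A=57.3
        poly([hp(A,42-d+10*np.sin(t),X+8+10*np.cos(t),H) for t in np.linspace(0,6.3,40)],col)
        poly([hp(A,42-d,X,H),hp(A,7,X,H)],col)
    cv2.imwrite(f'pics/{n}27o.png',im)
p,r,o=tool(); print(p,o['clock'])
E
```

```text
[0.4547 0.2003 0.2133] 27.1167
```

View pics/top27o.png

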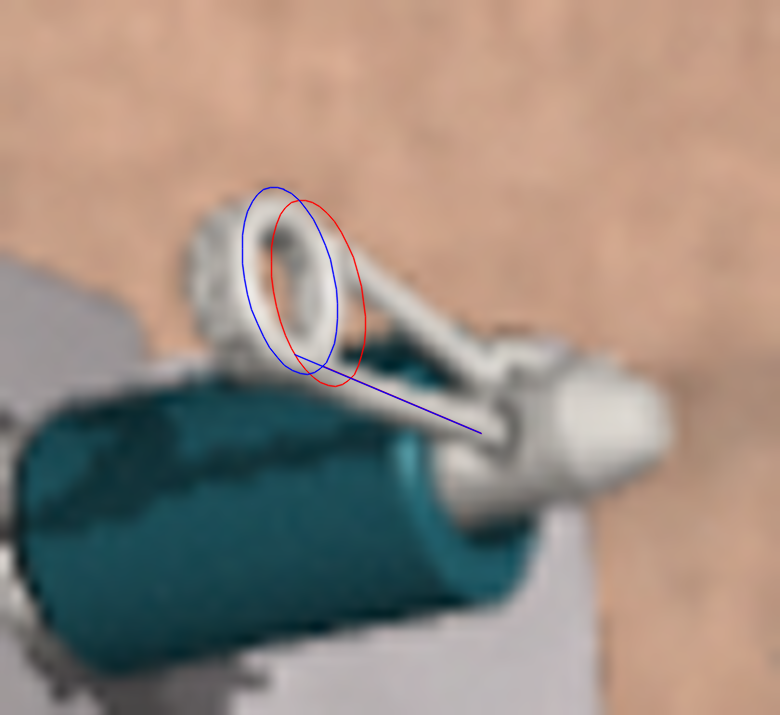

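View pics/top27.png

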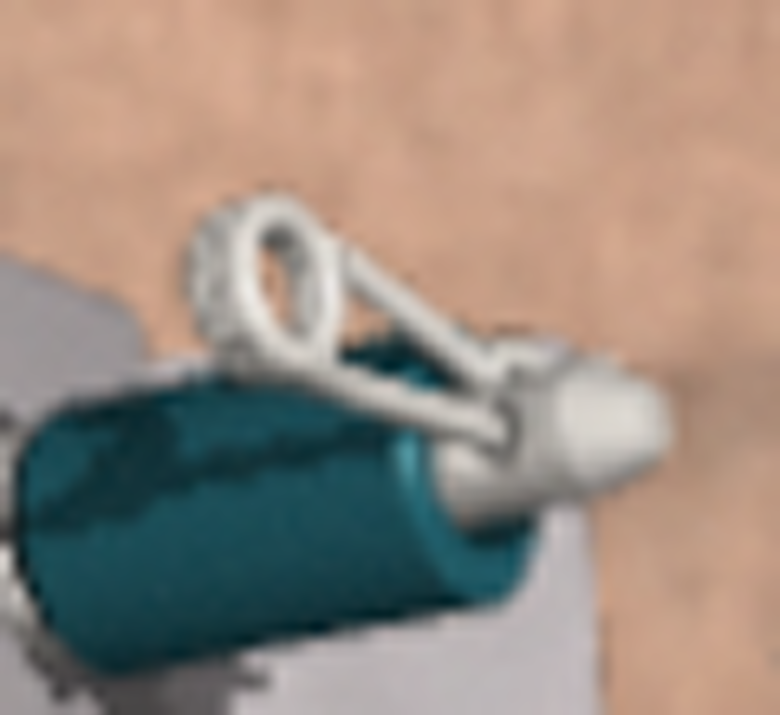

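View pics/side27o.png

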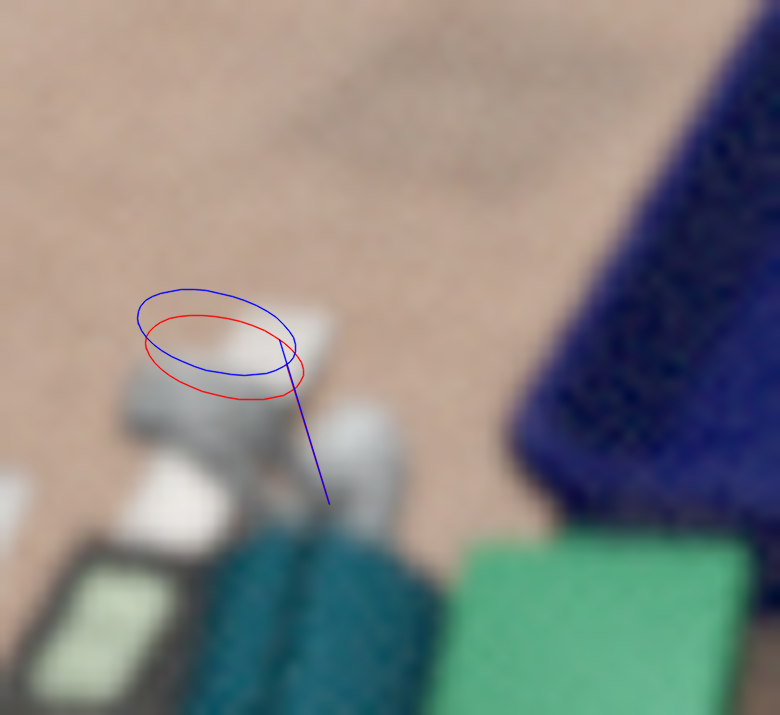

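```bash
python3 - <<'E'
from tip import *
f=lambda x,y,c,s=13:((x+.5)/s-.5+c[0],(y+.5)/s-.5+c[1])
show(cv2.imread('pics/raw_side27.png'),'zs27',(280,190,310,216),26)
for t in((250,285),(240,285),(265,288)):
  for sd in((205,405),(212,395)):
    w,e=tri(f(*sd,(275,170)),f(*t,(295,175))); q=world(np.array([0,0,0,-H[3]]),(w-H[:3]))*1000; print(w,e,q@a,q@u,q@ex)
E
```

```text
[0.6393 0.0891 0.1409] 0.001416952254162359 49.8346582634999 43.17599813132645 8.095127832444703
[0.6385 0.089  0.1425] 0.0018980930787526925 50.62817649898272 44.54674091935941 7.375942976881131
[0.6389 0.0901 0.1416] 0.0015976837158819227 49.24487555197007 44.265033737973624 7.870802412306729
[0.6382 0.09   0.1431] 0.002077846561391598 50.03864092769611 45.63196999140951 7.15292620454817
[0.6396 0.0876 0.1399] 0.0008327017969645434 50.68396693753731 41.547199092308546 8.267268332838892
[0.6389 0.0875 0.1415] 0.0013159390129932193 51.47713157564665 42.92324804228725 7.5466082145592
```

View pics/zs27.png

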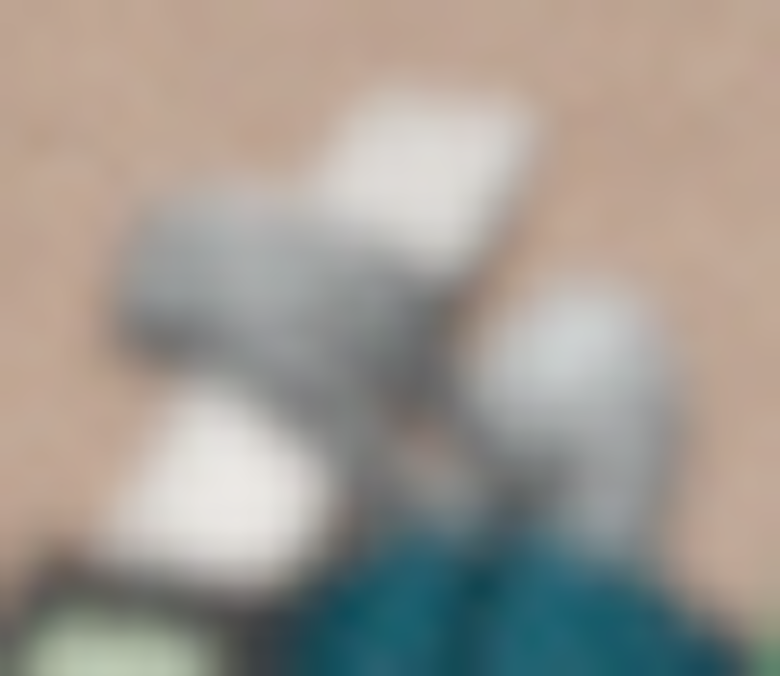

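```bash
python3 - <<'E'
from h import *
show(cv2.imread('pics/raw_s17.png'),'z17',(395,160,415,195),20)
show(cv2.imread('pics/raw_side0.png'),'z0c',(388,224,410,262),16)
E
```

```text
(no output)
```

View pics/z17.png

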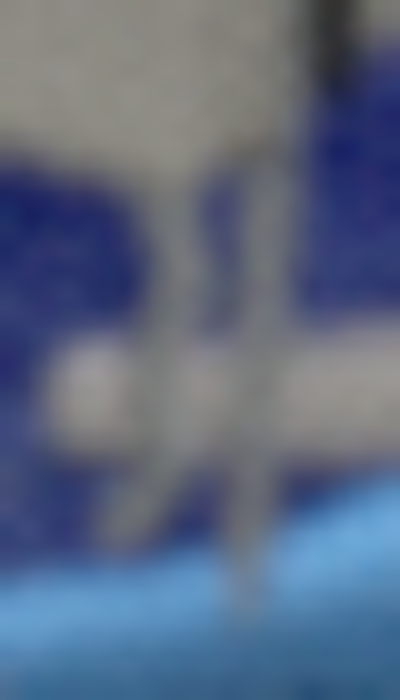

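```bash
python3 - <<'E'
from h import *
show(cv2.imread('pics/raw_top27.png'),'zt27',(308,185,348,215),20)
E
```

```text
(no output)
```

View pics/zt27.png

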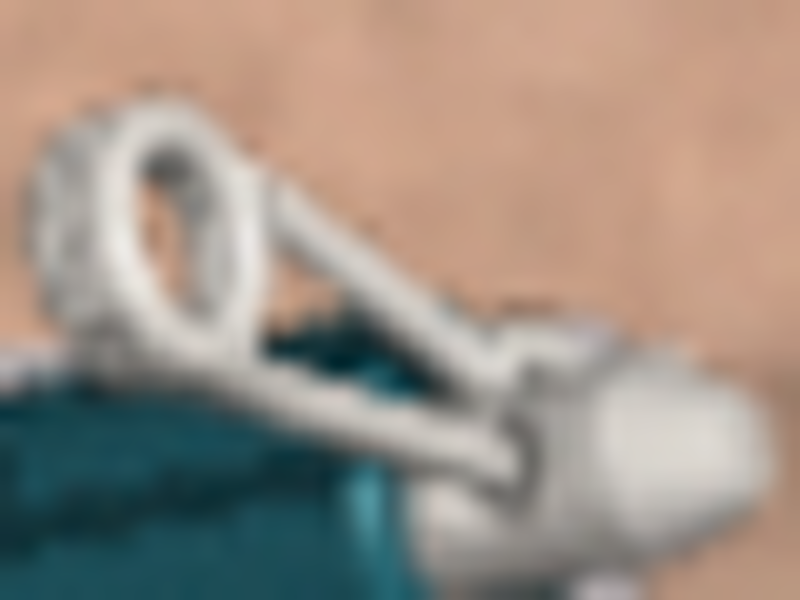

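Emit:
step_arm(plan="4 0 0 0 0 0 0;4 0 0 0 0 0 0;4 0 0 0 0 0 0;4 0 0 0 0 0 0;4 0 0 0 0 0 0;4 0 0 0 0 0 0")

```text
clock: 27.62
tool_pos: [0.4546, 0.1996, 0.2129]
orientation: [150.0, 0.1, 7.5]
force: [0.6, -0.1, -0.0]
opening: 0.0401
```

```bash
python3 - <<'E'
from h import *
t=snap('top','t30'); a=cv2.imread('pics/raw_top27.png'); d=cv2.absdiff(t,a)[180:235,280:350]; print('diff',d.mean(),d.max(),telemetry.get_obs()['force'],telemetry.get_obs()['clock'])
E
```

```text
diff 0.9471861471861471 11 [-0.4969  1.1137 -0.374 ] 27.6667
```

View pics/t30.png

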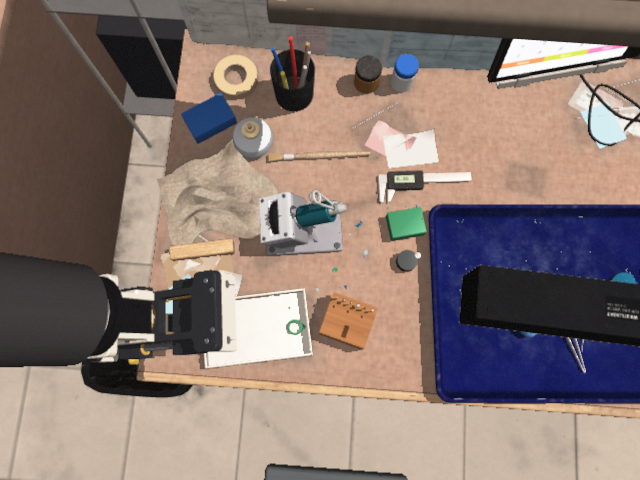

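```bash
python3 -c "
from plant import workorder; print(workorder.close_job())"
```

```text
the job is handed in; nothing more can be done
None
```

The job is handed in at 27.7 s. As far as my pictures show, all three steps are done; no verdict was reported.

**What I did**
- **Arbor:** I pressed the closed fingertips on the thumbwheel (about 10–18 N) and rolled it about 27 mm. The cross-hole then faced squarely up, within about 0.06 rad by picture.
- **Tube:** I took it from the tray and slid it onto the arbor until it met the shoulder with about 16 N, then let go.
- **Clip:** I pushed its straight leg down through the cross-hole, let go, and drew the arm well clear.

**Last checks**
- **Tube:** it sits against the shoulder in the top view, with the right length of arbor showing.
- **Clip depth:** its origin is within about 1–2 mm of the hole's centre, by the arm's position and by triangulating the coil. The waist of the bent leg lies on the arbor and the leg curves round it.
- **Scene:** nothing moved between the last two pictures, the loose things are in their places, and the force on the tool is about zero.

**Not in full agreement**
- **Snap not felt:** I never read the expected 5–15 N while pushing the clip home, only about 2 N at the moments I sampled. That the bent leg has closed rests on the picture and the depth alone; I did not push again to test it.
- **Clip leans:** it leaned back about 0.16–0.18 rad towards the tube when released. The limit is 0.35 rad.
- **Cameras and arm:** they disagreed by 1–2 mm. I corrected for this by comparing the clip's tip with the hole directly in the pictures.

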